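Set up the mini computer's module test station

ROBOT

A 7-joint arm with a two-finger parallel gripper is mounted at the origin on the work surface. World frame = base frame: x ahead of the robot, y to its left, z up, the work surface at z = 0. Lengths are in mm, angles in rad, forces in N, time in s.
With the tool pointing down it reaches from about 400 to 850 mm from the base axis. Payload 10.4 kg.
Tool frame: the origin (TCP) lies midway between the tips of the shut fingers; the grasp point (between the pads) lies 19 mm behind it (pinch_z is the z of the grasp point in the tool frame, in mm); z points along the fingers, y is the direction in which the jaws open and shut (so a half turn about z gives the same grasp; the last joint's range is limited). The gripper opens to 85 mm and grips with 20 to 120 N. Pads are 22 mm wide; open, the fingers measure 114 mm over their backs; the gripper's body (76 mm by 85 mm) begins 54 mm behind the grasp point. The pads swing forward as they close: fully open they stand 13 mm farther back than shut.
Start: joints at [1.201, 0.332, -0.065, 1.46, 0.022, 1.35, -0.088], TCP at [212.453, -587.805, 231.338] pointing down, gripper open.
Joint ranges: [-2.6, 2.6], [-0.5, 2.12], [-1.47, 1.34], [0.16, 2.42], [-1.27, 4.41], [0.06, 2.06], [-2.6, 2.6]. Speed limits (rad/s): [2.22, 2.22, 2.79, 2.79, 3.14, 3.14, 3.14].

INTERFACE

Orientations are given as a unit quaternion [w, x, y, z].
In Python, from station import * gives the robot as it stands.
- The arm moves only by the shell command python3 -m inch 'ROWS' [OPENING]. ROWS is JSON, a list of rows, each a list of 6 numbers: the shift along the tool's x, y, z in m, then the turn, a rotation vector about the tool's x, y, z in degrees. In form: [[x, y, z, wx, wy, wz], ...]. A call has 1 to 10 rows; each row is the pose to reach, as a shift and turn from the pose commanded when the call began, along the tool's axes at that moment; what a row does not reach only later rows make up. A row lasts 1/12 s, in which the tool goes at most 41.7 mm and 7.16 degrees, less where a joint would pass 70% of its speed; a pose out of reach is approached as far as the arm can. A call with a gripper value outside its range is refused whole. OPENING is the finger opening in m, from 0 to 0.0854, set as the call begins (- or left out, the last holds). The fingers move at their own pace and stop on an object; the grip force is fixed at half the most. Time passes only in rows, so rows that repeat a pose let the fingers close. It gives the time, the measured TCP pose, the force and the opening at its end, in the units of the state.
- observe(): the state, without advancing time (a new reading comes with each control period).
- snapshot(name): name is "scene" or "top" or "wrist"; returns a dict with "img" (480x640x3 uint8, red, green, blue), "z_map" (480x640 float32, mm along the optical axis (not along the pixel's ray), 0 where there is no reading), "fx", "fy", "cx", "cy" (pixels), "T" (4x4, takes a point from camera to world coordinates). Camera axes: x right, y down, z forward; pixel columns grow to the right and rows downward; lengths in mm; the calibration is good to about 2 mm. A picture is of the moment at which its call begins.
- close_job(): hands the job in, once; it reports no verdict.
The state is a dict: "t": time; "joints": joint angles; "dq": joint speeds; "joint_torque": joint torques, N m; "tcp_pos": TCP position; "ee_rot": TCP orientation; "contact_force": force on the tool from outside, world axes, zero at the start; "ft_torque": the same for the moment, N m; "gripper_width": finger opening in mm.
Only numpy, scipy, OpenCV 4.12 (cv2) and the standard library are available. Lean on these libraries where they do the work, as an engineer would, in place of code of your own. Each camera call takes 0.05 s, during which the arm holds its last target.

TASK

Get the test station ready: slide the running mini computer flat along the desk, never lifting or tipping it, squarely onto the middle of its cork pad, long side along long side; only then move the antenna from its wooden stand into the hole of the computer's steel lug, upright and down to its collar. Drop every module on the desk fully into a pocket of its own on the socket board and swing that pocket's lever fully shut over it; leave the levers of empty pockets open. Leave mug, screwdriver and fan alone.

Things in the scene. Friction and masses are not known exactly. Their poses are not given: they have to be found in the camera images.
- pc: Black mini computer, perforated top: box 60 (x) x 130 (y) x 45 mm high, 0.7 kg, loose on the desk; can be gripped across its 60 mm sides. Origin: centre of the box's underside; z up, y along its length to the antenna lug: a steel block 30 x 30 mm, 25 to 45 mm above the desk, on the middle of the +y end (reaches 95 mm from the box's centre), with a vertical hole through it.
- pc_eyelet (a point): Centre of the upper mouth of the hole in the mini computer's antenna lug: 80 mm from the box centre along its y, 45 mm above the desk. The hole is 12 mm wide with a 1.5 mm chamfer. Axes as the computer's.
- pad: Thin brown cork rectangle lying on the desk, 90 mm (x) by 162 mm (y), 1 mm, fixed; the computer slides onto it without any step. Origin: its centre; y along its long side.
- antenna: Upright antenna, 120 mm long, 40 g. Origin: lower end of its axis; z along the axis. From below: steel shank 9 mm thick, 30 mm long; steel collar 20 mm thick from 30 to 38 mm; black stick 13 mm thick from 38 to 120 mm. At the start its shank is in the stand's hole, collar on the stand, shank end 5 mm above the desk.
- stand: Light wooden block 50 x 50 x 35 mm high, fixed to the desk, with a vertical 12 mm hole in the middle. Origin: centre of its underside.
- board: Black board fixed to the desk, 96 (x, from -40 to 56) x 290 (y) x 22 mm high, with three pockets in a row along y, 90 mm apart, each 49 (x) x 37 (y) mm, 12 mm deep, chamfer 2 mm. Behind each (+x side) a steel hold-down lever is hinged on a steel block (16 x 24 mm, up to 64 mm above the desk). Origin: centre of its underside, under the middle pocket.
- socket0 (a point): Centre of the floor of the pocket at the -y end of the board, 10 mm above the desk; axes as the board's. The hinge line of this pocket's lever runs along y, 42 mm in +x from this point and 48 mm above it.
- lever0 (a joint): Lever of the pocket at the -y end, rad: 0 shut, level over the pocket towards -x; opens upward: 1.57 upright, up to 2.6 leaning back to +x. Steel bar 70 mm long from the hinge, 10 mm wide, 8 mm thick, black tip 20 mm wide. Shut, its underside is 54 mm above the desk, 2 mm above a seated module: it cannot shut over one not fully down. Stays where left; about 0.8 N at the tip moves it.
- socket1 (a point): Centre of the floor of the pocket at the middle of the board, 10 mm above the desk; axes as the board's. The hinge line of this pocket's lever runs along y, 42 mm in +x from this point and 48 mm above it.
- lever1 (a joint): Lever of the pocket at the middle, rad: 0 shut, level over the pocket towards -x; opens upward: 1.57 upright, up to 2.6 leaning back to +x. Steel bar 70 mm long from the hinge, 10 mm wide, 8 mm thick, black tip 20 mm wide. Shut, its underside is 54 mm above the desk, 2 mm above a seated module: it cannot shut over one not fully down. Stays where left; about 0.8 N at the tip moves it.
- socket2 (a point): Centre of the floor of the pocket at the +y end of the board, 10 mm above the desk; axes as the board's. The hinge line of this pocket's lever runs along y, 42 mm in +x from this point and 48 mm above it.
- lever2 (a joint): Lever of the pocket at the +y end, rad: 0 shut, level over the pocket towards -x; opens upward: 1.57 upright, up to 2.6 leaning back to +x. Steel bar 70 mm long from the hinge, 10 mm wide, 8 mm thick, black tip 20 mm wide. Shut, its underside is 54 mm above the desk, 2 mm above a seated module: it cannot shut over one not fully down. Stays where left; about 0.8 N at the tip moves it.
- module0: Plug-in module: black base with a finned aluminium heat sink, a block 46 mm (x) by 34 mm (y) by 42 mm high, 0.12 kg; fits a pocket either way round with its x along the board's x. All modules are alike; lying loose on the desk. Origin: centre of its underside; z up. Seated, it stands 10 mm above the desk. May be absent.
- module1: Plug-in module: black base with a finned aluminium heat sink, a block 46 mm (x) by 34 mm (y) by 42 mm high, 0.12 kg; fits a pocket either way round with its x along the board's x. All modules are alike; lying loose on the desk. Origin: centre of its underside; z up. Seated, it stands 10 mm above the desk. May be absent.
- module2: Plug-in module: black base with a finned aluminium heat sink, a block 46 mm (x) by 34 mm (y) by 42 mm high, 0.12 kg; fits a pocket either way round with its x along the board's x. All modules are alike; lying loose on the desk. Origin: centre of its underside; z up. Seated, it stands 10 mm above the desk. May be absent.
- mug: White mug, 76 mm wide, 90 mm high; leave alone. Origin: centre of its underside.
- screwdriver: Screwdriver, 180 mm long; leave alone. Origin: under its middle.
- fan: Black case fan, 80 x 80 x 25 mm, lying flat; leave alone. Origin: centre of its underside.
Not all that is in view belongs to the job. Leave any blue or pink look-alike of the pc alone.

How it is judged:
By the outcome, as a careful person would: the job done as asked, in the order asked, and still so for the second after the job is handed in, with the robot touching nothing.
Of module0, module1, module2 only 2 to 3 are there at a start; the rules pass over those that are not, and their reading is None.
At some moment in a run one of module0, module1, module2 may be knocked a few centimetres aside while the robot is not near it.
It also fails if it takes over 208 s, if anything falls off the work surface, if the arm or the gripper's body presses on something with over 40 N, if the wrist force passes 120 N, or if a joint passes its speed limit or range.

## Working session

There is one attempt and no reset: what is moved stays moved. The work goes in short steps, Python scripts to look and compute and a shell command to move; the robot and the scene stay as the last step left them, time stands still between calls to the robot, and variables do not carry over. Pictures are saved under pics/ and viewed, and the job is handed in when it is done.

```bash
ls; mkdir -p pics; python3 - <<'E'
from station import *
import cv2
print(observe())
for n in ["scene","top","wrist"]:
    s=snapshot(n); cv2.imwrite(f"pics/{n}0.png",s["img"][:,:,::-1]); print(n,s["fx"],s["cx"],s["cy"],s["T"].round(3).tolist())
E
```

```text
pics
{'t': 0.0, 'joints': array([ 1.201393  ,  0.33282605, -0.0647212 ,  1.46096936,  0.02160162,
        1.34990503, -0.08850423]), 'dq': array([ 1.18359059e-03, -1.19453663e-03,  1.56284280e-03,  4.74230074e-04,
       -4.40208249e-04,  2.21333407e-03,  2.95637549e-05]), 'joint_torque': array([-1.09022028e-03, -6.25443578e+01,  4.85114101e-02, -3.91606092e+01,
        1.62664888e-02,  9.79060162e-03, -1.97012122e-05]), 'tcp_pos': array([ 212.30629439, -587.42179705,  230.53121912]), 'ee_rot': array([-6.89331183e-04,  9.85000062e-01,  1.72552541e-01, -1.52578175e-04]), 'contact_force': array([0.35735448, 0.50466099, 0.48273143]), 'ft_torque': array([0.01648876, 0.02943116, 0.04577859]), 'gripper_width': 85.29092802118636}
scene 500.05582458449464 318.2536706153205 240.5909754068554 [[0.613, 0.558, -0.56, 1157.8], [0.79, -0.428, 0.438, -575.626], [0.005, -0.711, -0.703, 904.584], [0.0, 0.0, 0.0, 1.0]]
top 587.08828467118 327.19446091218384 248.48385351591992 [[0.033, -0.979, 0.202, 166.41], [-0.999, -0.031, 0.011, -55.771], [-0.004, -0.202, -0.979, 1777.945], [0.0, 0.0, 0.0, 1.0]]
wrist 349.5245861939613 320.15509492191774 243.01066450885057 [[0.339, -0.893, -0.296, 288.232], [-0.941, -0.322, -0.105, -559.508], [-0.002, 0.314, -0.949, 373.443], [0.0, 0.0, 0.0, 1.0]]
```

View pics/top0.png

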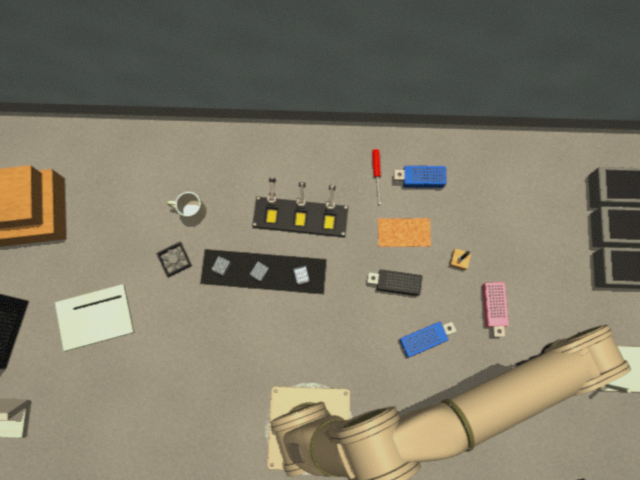

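View pics/scene0.png

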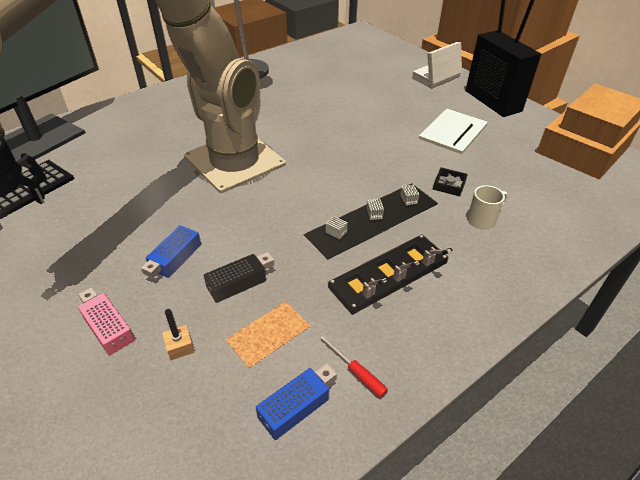

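View pics/wrist0.png

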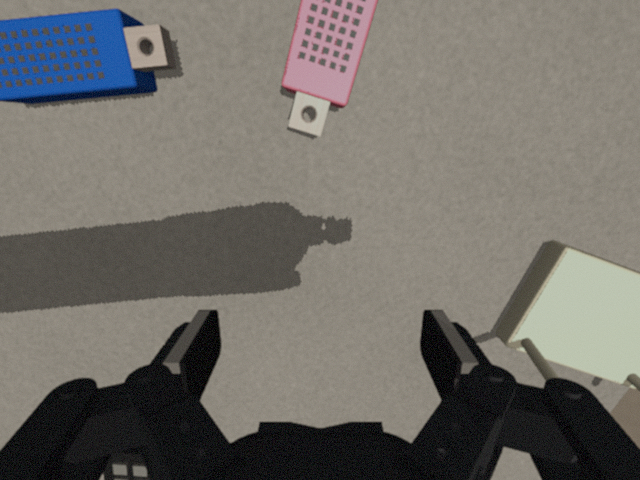

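The top view shows the pc (black, 400,282) with its lug toward image left, the cork pad (404,233), the stand with antenna (460,259), the board (300,216) and three modules on a black mat (221,265; 259,271; 302,275). The look-alikes are blue and pink. Next I'll measure positions from depth.

```bash
cat > h.py <<'E'
from station import *
import numpy as np, cv2
from scipy.spatial.transform import Rotation as R
def cloud(s):
    z=s["z_map"].astype(float); v,u=np.mgrid[0:z.shape[0],0:z.shape[1]]
    P=np.stack([(u-s["cx"])/s["fx"]*z,(v-s["cy"])/s["fy"]*z,z],-1)
    W=P@s["T"][:3,:3].T+s["T"][:3,3]; W[z<=0]=np.nan
    return W
def snap(n,f):
    s=snapshot(n); cv2.imwrite(f"pics/{f}.png",s["img"][:,:,::-1]); return s,cloud(s)
def pose():
    o=observe(); q=o["ee_rot"]; return o["tcp_pos"],R.from_quat([q[1],q[2],q[3],q[0]]),o
def rect(pts):
    (c,wh,a)=cv2.minAreaRect(pts[:,:2].astype(np.float32)); b=cv2.boxPoints((c,wh,a))
    e=b[1]-b[0],b[2]-b[1]; l=max(e,key=np.linalg.norm)
    return np.array(c).round(1),sorted(np.round(wh,1)),round(float(np.degrees(np.arctan2(l[1],l[0]))%180),2)
def go(x,y,z,yaw=None):
    """yaw: world angle (deg) of jaw (tool y) direction mod 180; prints shift (mm) and turn"""
    p,r,o=pose(); m=r.as_matrix()
    if yaw is None:
        yaw=np.degrees(np.arctan2(m[1,1],m[0,1]))
    best=None
    for k in (0,180):
        a=np.radians(yaw+k); Y=np.array([np.cos(a),np.sin(a),0]); Z=np.array([0,0,-1.]); X=np.cross(Y,Z)
        T=R.from_matrix(np.stack([X,Y,Z],1)); rv=np.degrees((r.inv()*T).as_rotvec())
        if best is None or np.linalg.norm(rv)<np.linalg.norm(best): best=rv
        
    d=r.inv().apply(np.array([x,y,z])-p)
    print("at",p.round(1),"t",round(o["t"],2),"j",o["joints"].round(2),"w",round(o["gripper_width"],1),"F",o["contact_force"].round(1))
    print("ROW m",(d/1000).round(4),"deg",best.round(2))
E
python3 - <<'E'
from h import *
for n in["top","scene"]:
    s,W=snap(n,n+"1")
    hsv=cv2.cvtColor(s["img"],cv2.COLOR_RGB2HSV)
    np.savez("pics/"+n,W=W,hsv=hsv,img=s["img"])
    if n=="top":
        for nm,(u,v) in dict(pc=(400,282),lug=(374,278),pad=(404,233),stand=(460,264),ant=(463,254),m0=(221,265),m1=(259,271),m2=(302,275),s2=(271,216),s1=(300,219),s0=(329,222),desk=(360,330),mat=(240,268),mug=(188,200),l2=(272,182),fan=(175,258),scr=(377,165),blue=(425,176)).items(): print(nm,W[v,u].round(0))
E
```

```text
pc [ 429. -256.   48.]
lug [ 446. -182.   -1.]
pad [ 590. -272.    3.]
stand [ 490. -437.   40.]
ant [ 511. -435.   90.]
m0 [466. 283.  29.]
m1 [452. 167.  29.]
m2 [446.  38.  15.]
s2 [630. 143.   6.]
s1 [623.  52.   9.]
s0 [614. -39.  18.]
desk [ 287. -142.    2.]
mat [464. 230.  -3.]
mug [669. 402.  21.]
l2 [714. 136.  90.]
fan [485. 427.  20.]
scr [ 800. -183.   29.]
blue [ 763. -331.   43.]
```

```bash
python3 - <<'E'
from h import *
go(500,-320,330)
m=pose()[1].as_matrix();print(m.round(3))
E
```

```text
at [ 212.4 -587.6  230.9] t 0.25 j [ 1.2   0.33 -0.06  1.46  0.02  1.35 -0.09] w 85.5 F [ 0.6 -0.  -0.6]
ROW m [ 0.3615 -0.154  -0.099 ] deg [-0.04  0.    0.  ]
[[ 0.94   0.34  -0.   ]
 [ 0.34  -0.94   0.001]
 [-0.    -0.001 -1.   ]]
```

```bash
python3 -m inch '[[0,0,-0.04,0,0,0],[0.04,-0.017,-0.08,0,0,0],[0.08,-0.034,-0.1,0,0,0],[0.12,-0.051,-0.1,0,0,0],[0.16,-0.068,-0.1,0,0,0],[0.198,-0.084,-0.1,0,0,0],[0.236,-0.1,-0.1,0,0,0],[0.274,-0.117,-0.1,0,0,0],[0.312,-0.133,-0.1,0,0,0],[0.36,-0.154,-0.1,0,0,0]]'
python3 -m inch '[[0.01,0,0,0,0,0],[0.01,0,0,0,0,0],[0.01,0,0,0,0,0]]'
python3 - <<'E'
from h import *
s,W=snap("wrist","w1"); np.savez("pics/w1",W=W,img=s["img"]); go(500,-320,330)
E
```

```text
t: 1.08
tcp_pos: [475.3, -342.1, 331.5]
ee_rot: [0.0, 0.985, 0.172, 0.0]
contact_force: [0.1, -0.5, -0.2]
gripper_width: 85.5
t: 1.33
tcp_pos: [483.9, -340.0, 331.0]
ee_rot: [-0.0, 0.985, 0.173, -0.0]
contact_force: [-0.2, 0.2, -1.0]
gripper_width: 85.8
at [ 483.  -341.   331.1] t 1.38 j [ 0.77  0.24 -0.29  1.38  0.07  1.53 -0.74] w 85.5 F [-0.1 -1.3  0.2]
ROW m [ 0.0231 -0.014   0.0011] deg [-0.    0.04  0.  ]
```

View pics/w1.png

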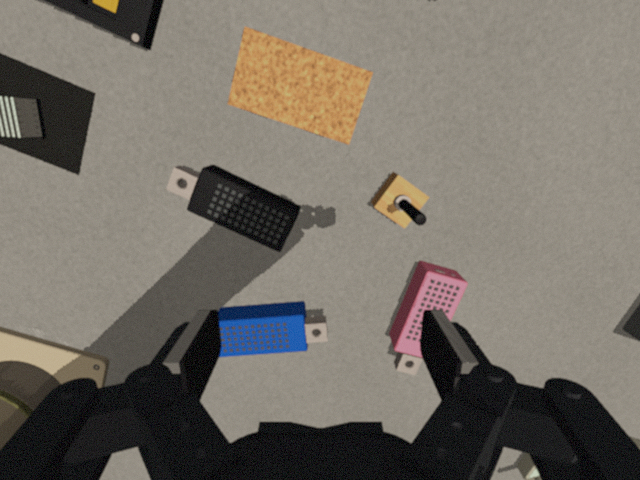

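The wrist view shows the pc (245,205) with its lug (180,183), the pad (300,85), and the stand with antenna (402,201). I'll fit these from depth and colour.

```bash
cat >> h.py <<'E'
def largest(mask,seed=None):
    n,l,st,_=cv2.connectedComponentsWithStats(mask.astype(np.uint8),connectivity=4)
    if seed is not None and l[seed[1],seed[0]]>0: return l==l[seed[1],seed[0]]
    return l==1+np.argmax(st[1:,4])
def planepix(s,z):
    """intersect pixel rays with world plane z"""
    v,u=np.mgrid[0:480,0:640]
    D=np.stack([(u-s["cx"])/s["fx"],(v-s["cy"])/s["fy"],np.ones(u.shape)],-1)@s["T"][:3,:3].T
    o=s["T"][:3,3]; return o+D*((z-o[2])/D[...,2])[...,None]
E
python3 - <<'E'
from h import *
s=snapshot("wrist");W=cloud(s);img=s["img"];hsv=cv2.cvtColor(img,cv2.COLOR_RGB2HSV)
np.save("pics/s1.npy",s,allow_pickle=True)
# desk height
print("desk z",np.nanmedian(W[100:150,480:560,2]))
pad=largest((hsv[...,0]<20)&(hsv[...,1]>110)&(hsv[...,2]>120),(300,85)); print("pad",pad.sum(),rect(planepix(s,1)[pad]))
# pc top by depth
m=largest((W[...,2]>38)&(W[...,2]<52),(245,205)); 
print("pc+lug",m.sum(),rect(W[m]),np.nanmedian(W[m][:,2]))
dark=img.max(-1)<75
m2=largest(m&dark,(245,205));print("pc",m2.sum(),rect(planepix(s,45)[m2]))
lug=largest(m&(img.min(-1)>110),(170,180));print("lug",lug.sum(),rect(planepix(s,45)[lug]))
# stand
st=largest((W[...,2]>28)&(W[...,2]<40)&(hsv[...,1]>60),(390,205)); print("stand",st.sum(),rect(planepix(s,35)[st]),np.nanmedian(W[st][:,2]))
a=(W[...,2]>60)&(W[...,2]<130)&(abs(np.mgrid[0:480,0:640][1]-410)<40)&(abs(np.mgrid[0:480,0:640][0]-205)<40)
P=W[a];
for z in range(60,130,10):
    q=P[(P[:,2]>=z)&(P[:,2]<z+10)]; print(z,len(q),q.mean(0).round(1) if len(q) else "")
E
```

```text
desk z 0.3773817356430982
pad 9854 (array([ 594.1, -270.8]), [np.float64(89.5), np.float64(161.7)], 92.15)
pc+lug 5471 (array([ 433.6, -239. ]), [np.float64(60.3), np.float64(160.2)], 83.87) 45.46558325523387
pc 4642 (array([ 432.9, -254.1]), [np.float64(60.8), np.float64(129.7)], 83.77)
lug 531 (array([ 440.5, -174.2]), [np.float64(29.6), np.float64(30.7)], 174.41)
stand 1242 (array([ 509.8, -438.8]), [np.float64(50.0), np.float64(51.9)], 75.5) 35.31933055631265
60 28 [ 511.5 -435.    64.8]
70 31 [ 511.  -434.9   75.2]
80 30 [ 511.6 -435.4   85.3]
90 36 [ 511.7 -435.2   95.2]
100 34 [ 511.6 -434.9  105.2]
110 41 [ 511.6 -435.2  114.9]
120 130 [ 510.1 -438.6  124.7]
```

```bash
python3 - <<'E'
from h import *
go(432.9,-254.1,120,-6.2)
E
```

```text
at [ 482.6 -341.5  331.2] t 1.43 j [ 0.77  0.24 -0.29  1.38  0.07  1.53 -0.74] w 85.3 F [ 0.6 -0.5  0.2]
ROW m [-0.0171 -0.0991  0.2112] deg [-1.000e-02  4.000e-02 -6.404e+01]
```

```bash
python3 -m inch '[[-0.002,-0.01,0.021,0,0,-6.4],[-0.0034,-0.02,0.042,0,0,-12.8],[-0.005,-0.03,0.063,0,0,-19.2],[-0.007,-0.04,0.084,0,0,-25.6],[-0.0085,-0.05,0.105,0,0,-32],[-0.01,-0.06,0.127,0,0,-38.4],[-0.012,-0.07,0.148,0,0,-44.8],[-0.0137,-0.08,0.169,0,0,-51.2],[-0.0154,-0.09,0.19,0,0,-57.6],[-0.0171,-0.099,0.211,0,0,-64.04]]'
python3 -m inch '[[0,0,0,0,0,0],[0,0,0,0,0,0],[0,0,0,0,0,0]]'
python3 - <<'E'
from h import *
s,W=snap("wrist","w2");go(432.9,-254.1,10,-6.2)
img=s["img"]
m=largest((W[...,2]>38)&(W[...,2]<52)&(img.max(-1)<75)); print(m.sum(),rect(planepix(s,45)[m]))
E
```

```text
t: 2.27
tcp_pos: [432.6, -253.9, 119.6]
ee_rot: [0.0, 0.743, 0.67, -0.0]
contact_force: [0.2, 0.0, -0.4]
gripper_width: 85.2
t: 2.52
tcp_pos: [434.2, -254.6, 121.7]
ee_rot: [0.001, 0.745, 0.667, 0.0]
contact_force: [0.2, -0.3, 0.2]
gripper_width: 85.3
at [ 434.6 -254.5  121.9] t 2.57 j [ 0.84  0.19 -0.43  1.89  0.09  1.08  0.26] w 85.1 F [ 0.2 -1.2 -0.4]
ROW m [ 0.0004 -0.002   0.1119] deg [ 0.13  0.07 -0.15]
13466 (array([ 432.1, -252.5]), [np.float64(59.1), np.float64(128.3)], 83.78)
```

View pics/w2.png

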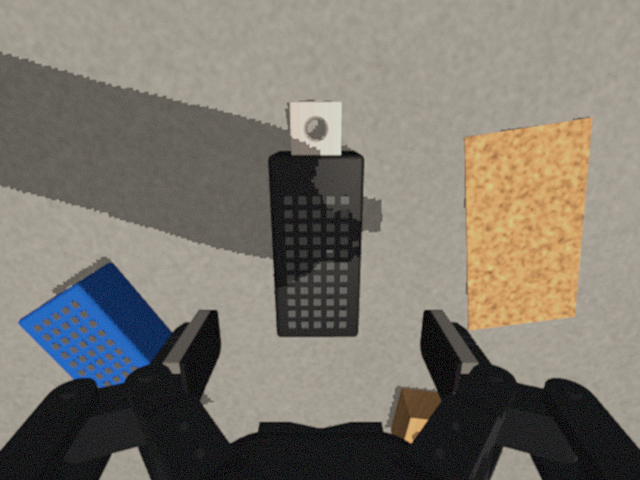

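```bash
python3 - <<'E'
from h import *
s=snapshot("wrist");W=cloud(s);h=cv2.cvtColor(s["img"],cv2.COLOR_RGB2HSV)
m=(h[...,0]>100)&(h[...,0]<130)&(h[...,1]>150)&(W[...,2]>5)&(W[...,2]<60)
P=W[m]; q=P[P[:,1]>-285]; print(len(P),P[:,0].max(),P[:,1].max(), q[:,0].max() if len(q) else "")
m=largest(m); print(rect(W[m]))
E
```

```text
8873 461.1934727679987 -188.11582361424396 461.1934727679987
(array([ 256.5, -304. ]), [np.float64(60.2), np.float64(80.3)], 114.59)
```

```bash
python3 -m inch '[[0.0004,-0.002,0.03,0.1,0,-0.1],[0.0004,-0.002,0.06,0.1,0,-0.1],[0.0004,-0.002,0.085,0.1,0,-0.1],[0.0004,-0.002,0.1,0.1,0,-0.1],[0.0004,-0.002,0.111,0.1,0,-0.1],[0.0004,-0.002,0.111,0.1,0,-0.1],[0.0004,-0.002,0.111,0.1,0,-0.1]]'
python3 - <<'E'
from h import *
go(432.9,-254.1,10,-6.2)
E
```

```text
t: 3.2
tcp_pos: [432.5, -252.9, 9.9]
ee_rot: [-0.0, 0.743, 0.669, -0.0]
contact_force: [-0.7, 0.5, 0.1]
gripper_width: 85.7
at [ 432.5 -252.9    9.9] t 3.2 j [ 0.8   0.35 -0.41  1.98  0.18  0.85  0.19] w 85.7 F [-0.7  0.5  0.1]
ROW m [-0.0012  0.0006 -0.0001] deg [-0.07  0.01  0.16]
```

Close to 50 mm.

```bash
python3 -m inch '[[0,0,0,0,0,0],[0,0,0,0,0,0],[0,0,0,0,0,0],[0,0,0,0,0,0],[0,0,0,0,0,0],[0,0,0,0,0,0],[0,0,0,0,0,0],[0,0,0,0,0,0],[0,0,0,0,0,0],[0,0,0,0,0,0]]' 0.045
python3 - <<'E'
from h import *
s,W=snap("wrist","w3");go(432.9+161.2,-254.1-16.7,10,2.15)
img=s["img"]
m=largest((W[...,2]>38)&(W[...,2]<52)&(img.max(-1)<75)); print(m.sum(),rect(planepix(s,45)[m]))
E
```

```text
t: 4.03
tcp_pos: [432.7, -253.1, 10.8]
ee_rot: [0.0, 0.743, 0.669, -0.0]
contact_force: [-1.3, 0.5, 6.3]
gripper_width: 59.2
at [ 432.7 -253.    10.8] t 4.08 j [ 0.8   0.35 -0.41  1.98  0.18  0.85  0.19] w 59.4 F [-2.1  0.3  7.3]
ROW m [-0.0008  0.1624  0.0008] deg [-0.    0.08 -8.16]
31145 (array([ 434.3, -237.6]), [np.float64(66.2), np.float64(99.8)], 83.94)
```

View pics/w3.png

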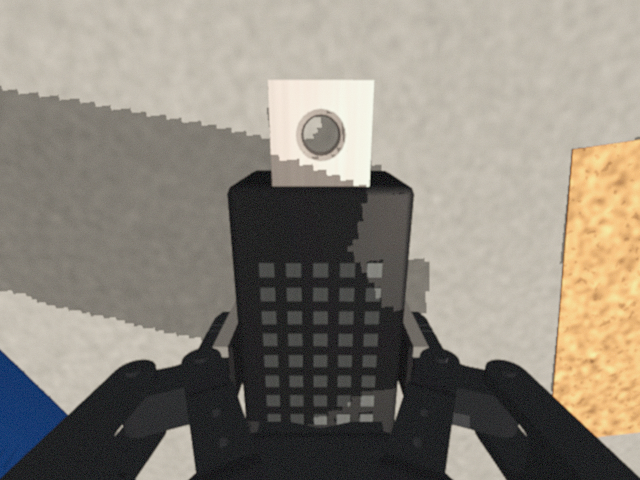

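```bash
python3 -m inch '[[0,0.008,0,0,0,0],[0,0.02,0,0,0,-1],[0,0.036,0,0,0,-2],[0,0.052,0,0,0,-3],[0,0.068,0,0,0,-4],[0,0.084,0,0,0,-5],[0,0.1,0,0,0,-6],[0,0.115,0,0,0,-7],[0,0.125,0,0,0,-8.2],[0,0.13,0,0,0,-8.2]]'
python3 - <<'E'
from h import *
go(594.1,-270.8+.5,10,2.15)
E
```

```text
t: 4.92
tcp_pos: [561.2, -267.0, 10.9]
ee_rot: [-0.001, 0.693, 0.721, -0.002]
contact_force: [-15.6, 2.1, 20.5]
gripper_width: 59.5
at [ 561.2 -267.    10.9] t 4.92 j [ 0.69  0.57 -0.41  1.66  0.27  0.97  0.22] w 59.5 F [-15.6   2.1  20.5]
ROW m [-0.0046  0.0327  0.0008] deg [-0.19  0.06  0.08]
```

```bash
python3 -m inch '[[0,0.008,0,0,0,0],[0,0.016,0,0,0,0],[0,0.022,0,0,0,0],[0,0.025,0,0,0,0],[0,0.025,0,0,0,0]]'
python3 - <<'E'
from h import *
go(594.1,-270.8+.5,10,2.15)
s,W=snap("wrist","w4"); s,W=snap("top","t4")
E
```

```text
t: 5.33
tcp_pos: [586.0, -266.6, 10.9]
ee_rot: [-0.0, 0.694, 0.72, -0.001]
contact_force: [-8.5, -1.4, 10.9]
gripper_width: 59.3
at [ 586.  -266.6   10.9] t 5.33 j [ 0.66  0.61 -0.4   1.6   0.27  1.    0.21] w 59.3 F [-8.5 -1.4 10.9]
ROW m [-0.004   0.008   0.0009] deg [-0.13  0.1  -0.02]
```

View pics/w4.png

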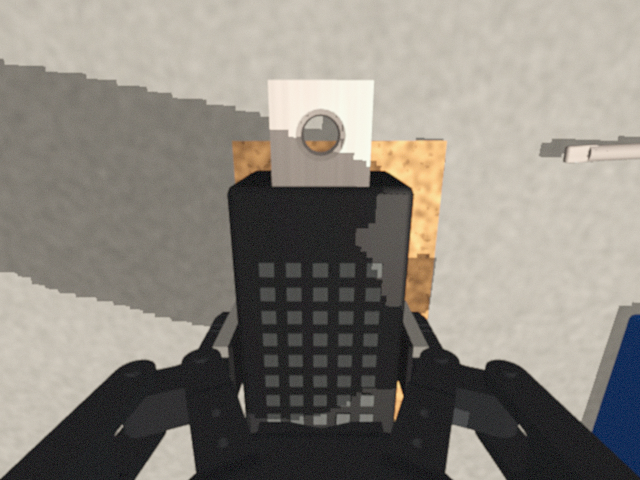

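```bash
python3 -m inch '[[-0.002,0.004,0,0,0,0],[-0.004,0.008,0,0,0,0],[-0.004,0.008,0,0,0,0],[-0.004,0.008,0,0,0,0]]'
python3 - <<'E'
from h import *
go(594.1,-270.8+.5,10,2.15)
s,W=snap("wrist","w5"); img=s["img"]; h=cv2.cvtColor(img,cv2.COLOR_RGB2HSV)
lug=largest((img.min(-1)>95)&(W[...,2]>38)&(W[...,2]<52)); print("lug",rect(planepix(s,45)[lug]))
c=(h[...,0]<20)&(h[...,1]>110)&(h[...,2]>80)
P=planepix(s,1)[c]; 
d=np.radians(92.15); ey=np.array([np.cos(d),np.sin(d)]); ex=np.array([ey[1],-ey[0]])
q=(P[:,:2]-[594.1,-270.8]); print("pad ext x",np.percentile(q@ex,[.5,99.5]),"y",np.percentile(q@ey,[.5,99.5]))
E
```

```text
t: 5.77
tcp_pos: [594.3, -269.2, 10.9]
ee_rot: [-0.0, 0.694, 0.72, -0.001]
contact_force: [-6.1, 2.1, 10.3]
gripper_width: 59.3
at [ 594.3 -269.2   10.9] t 5.77 j [ 0.65  0.62 -0.4   1.57  0.28  1.01  0.21] w 59.3 F [-6.1  2.1 10.3]
ROW m [-0.0011 -0.0002  0.0009] deg [-0.1   0.03  0.03]
lug (array([ 591.4, -190. ]), [np.float64(30.1), np.float64(30.1)], 2.03)
pad ext x [-44.83183001  44.54509126] y [-65.56697026  80.48611943]
```

View pics/w5.png

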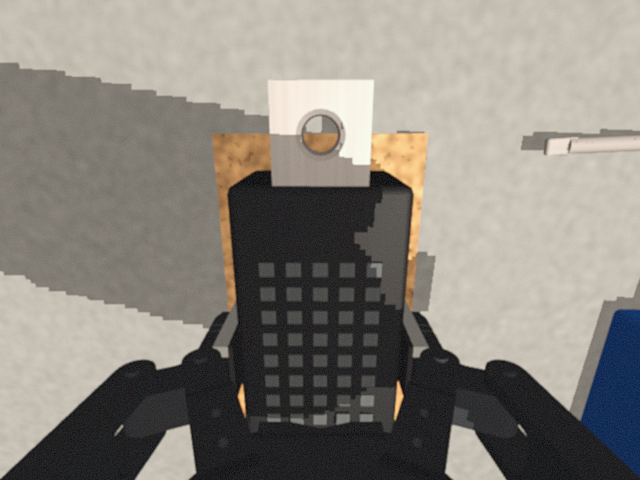

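```bash
python3 -m inch '[[-0.001,0,0,0,0,0],[-0.001,0,0,0,0,0],[-0.001,0,0,0,0,0],[-0.001,0,0,0,0,0]]'
python3 -m inch '[[0,0,0,0,0,0],[0,0,0,0,0,0],[0,0,0,0,0,0],[0,0,0,0,0,0],[0,0,0,0,0,0],[0,0,0,0,0,0]]' 0.085
python3 -m inch '[[0,0,-0.02,0,0,0],[0,0,-0.05,0,0,0],[0,0,-0.09,0,0,0],[0,0,-0.13,0,0,0],[0,0,-0.17,0,0,0],[0,0,-0.21,0,0,0],[0,0,-0.24,0,0,0],[0,0,-0.24,0,0,0],[0,0,-0.24,0,0,0]]'
cat > pcchk.py <<'E'
from h import *
import sys
s,W=snap("wrist",sys.argv[1]); img=s["img"]; h=cv2.cvtColor(img,cv2.COLOR_RGB2HSV)
lug=largest((img.min(-1)>95)&(W[...,2]>38)&(W[...,2]<52)); print("lug",lug.sum(),rect(planepix(s,45)[lug]))
m=largest((W[...,2]>38)&(W[...,2]<52)&(img.max(-1)<80)); print("pc",m.sum(),rect(planepix(s,45)[m]),np.nanmedian(W[m][:,2]))
c=largest((h[...,0]<20)&(h[...,1]>110)&(h[...,2]>80)&(W[...,2]<10)); print("pad",rect(planepix(s,1)[c]))
go(511,-437,150)
E
python3 pcchk.py w6
```

```text
t: 6.15
tcp_pos: [594.3, -269.2, 10.9]
ee_rot: [-0.001, 0.693, 0.721, -0.001]
contact_force: [-7.6, 5.2, 11.6]
gripper_width: 58.9
t: 6.65
tcp_pos: [594.4, -269.8, 9.0]
ee_rot: [-0.001, 0.693, 0.721, -0.001]
contact_force: [0.3, -0.1, -0.5]
gripper_width: 85.2
t: 7.4
tcp_pos: [595.6, -270.0, 251.1]
ee_rot: [0.001, 0.693, 0.721, 0.0]
contact_force: [-0.2, 0.0, -1.1]
gripper_width: 84.8
lug 899 (array([ 591.8, -190.5]), [np.float64(28.9), np.float64(30.0)], 2.15)
pc 6087 (array([ 593.9, -268.9]), [np.float64(58.4), np.float64(127.8)], 91.67) 45.35423517839308
pad (array([ 560.3, -271.8]), [np.float64(26.9), np.float64(161.2)], 89.93)
at [ 594.8 -269.8  248.9] t 7.45 j [ 0.68  0.42 -0.45  1.33  0.18  1.43  0.28] w 84.6 F [-0.9 -0.2 -0.5]
ROW m [-0.1639 -0.09    0.0991] deg [-0.08  0.01  0.  ]
```

View pics/w6.png

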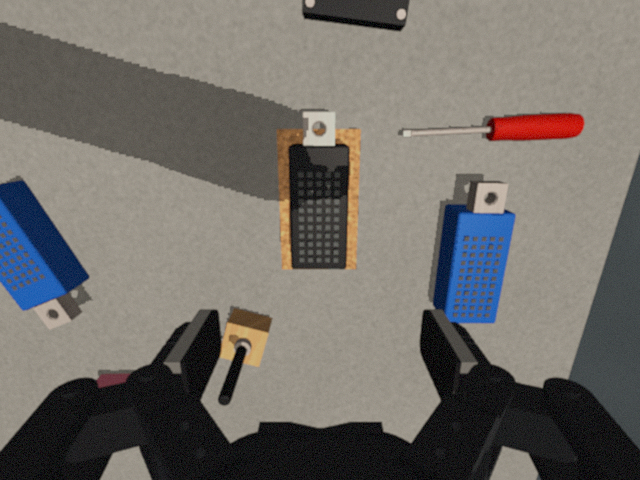

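```bash
python3 - <<'E'
from h import *
s=snapshot("wrist");W=cloud(s); img=s["img"]; h=cv2.cvtColor(img,cv2.COLOR_RGB2HSV)
c=(h[...,0]<20)&(h[...,1]>110)&(h[...,2]>60); c[:,:270]=0;c[:,370:]=0;c[280:]=0;c[:110]=0
print(c.sum(),rect(planepix(s,1)[c]))
E
```

```text
3394 (array([ 593.8, -270.4]), [np.float64(89.6), np.float64(160.7)], 92.28)
```

PC centred on the pad within ~1 mm and square. Next, the antenna.

```bash
python3 -m inch '[[-0.03,-0.016,0,0,0,0],[-0.066,-0.034,0,0,0,0],[-0.1,-0.053,0.01,0,0,0],[-0.135,-0.075,0.03,0,0,0],[-0.165,-0.0905,0.05,0,0,0],[-0.165,-0.0905,0.07,0,0,0],[-0.165,-0.0905,0.08,0,0,0],[-0.165,-0.0905,0.08,0,0,0],[-0.165,-0.0905,0.08,0,0,0]]'
python3 - <<'E'
from h import *
s,W=snap("wrist","w7")
go(510,-438.6,66,2.15)
a=(W[...,2]>60)&(W[...,2]<135); a[300:]=0
P=W[a]; P=P[(abs(P[:,0]-510)<30)&(abs(P[:,1]+438)<30)]
for z in range(60,130,10):
    q=P[(P[:,2]>=z)&(P[:,2]<z+10)]; print(z,len(q),q.mean(0).round(1) if len(q) else "")
q=P[P[:,2]>122]; print(q[:,:2].min(0),q[:,:2].max(0))
E
```

```text
t: 8.25
tcp_pos: [511.2, -436.4, 168.4]
ee_rot: [-0.002, 0.693, 0.721, -0.0]
contact_force: [0.8, 0.1, 0.5]
gripper_width: 84.8
at [ 511.8 -436.6  169.7] t 8.3 j [ 0.9   0.5  -0.37  1.38  0.18  1.29  0.56] w 85.0 F [0.2 0.2 0.2]
ROW m [-0.002  -0.0018  0.1037] deg [-0.05 -0.05  0.2 ]
60 65 [ 509.9 -434.5   65.1]
70 74 [ 510.3 -434.5   75.1]
80 83 [ 510.4 -434.6   85.1]
90 95 [ 510.1 -434.5   95. ]
100 108 [ 510.1 -434.4  105.2]
110 123 [ 510.3 -434.7  115.1]
120 384 [ 510.3 -438.4  124.7]
[ 503.97385856 -445.54559797] [ 516.39140778 -432.97072216]
```

View pics/w7.png

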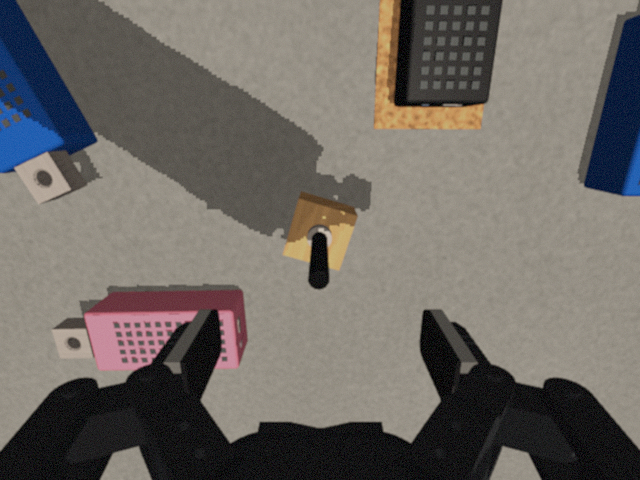

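```bash
python3 -m inch '[[-0.0024,-0.0014,0.01,0,0,0],[-0.0024,-0.0014,0.035,0,0,0],[-0.0024,-0.0014,0.06,0,0,0],[-0.0024,-0.0014,0.085,0,0,0],[-0.0024,-0.0014,0.1,0,0,0],[-0.0024,-0.0014,0.1035,0,0,0],[-0.0024,-0.0014,0.1035,0,0,0],[-0.0024,-0.0014,0.1035,0,0,0]]'
python3 -c "
from h import *
go(510.2,-438.8,66,2.15)"
```

```text
t: 8.97
tcp_pos: [510.0, -440.7, 67.0]
ee_rot: [0.0, 0.693, 0.721, -0.0]
contact_force: [-0.1, 0.1, 0.6]
gripper_width: 85.0
at [ 510.  -440.7   67. ] t 8.97 j [ 0.9   0.59 -0.35  1.48  0.22  1.11  0.54] w 85.0 F [-0.1  0.1  0.6]
ROW m [0.0019 0.0003 0.001 ] deg [-0.01  0.05  0.09]
```

```bash
python3 -m inch '[[0.0018,0.0003,0.001,0,0,0],[0.0018,0.0003,0.001,0,0,0],[0.0018,0.0003,0.001,0,0,0],[0.0018,0.0003,0.001,0,0,0],[0.0018,0.0003,0.001,0,0,0],[0.0018,0.0003,0.001,0,0,0],[0.0018,0.0003,0.001,0,0,0],[0.0018,0.0003,0.001,0,0,0],[0.0018,0.0003,0.001,0,0,0],[0.0018,0.0003,0.001,0,0,0]]' 0.005
python3 -m inch '[[0,0,0,0,0,0],[0,0,0,0,0,0],[0,0,0,0,0,0],[0,0,0,0,0,0],[0,0,0,0,0,0]]'
```

```text
t: 9.8
tcp_pos: [509.4, -438.9, 64.8]
ee_rot: [-0.001, 0.693, 0.721, -0.001]
contact_force: [-0.3, 0.8, 2.8]
gripper_width: 11.5
t: 10.22
tcp_pos: [509.4, -438.9, 64.9]
ee_rot: [-0.0, 0.693, 0.721, -0.001]
contact_force: [0.0, -0.3, 4.7]
gripper_width: 11.5
```

```bash
python3 -m inch '[[0,0,-0.01,0,0,0],[0,0,-0.025,0,0,0],[0,0,-0.04,0,0,0],[0,0,-0.055,0,0,0],[0,0,-0.07,0,0,0],[0,0,-0.08,0,0,0],[0,0,-0.08,0,0,0]]'
python3 - <<'E'
from h import *
snap("wrist","w8")
go(591.8,-190.6,145,2.15)
E
```

```text
t: 10.8
tcp_pos: [510.4, -439.3, 147.3]
ee_rot: [0.001, 0.693, 0.721, -0.0]
contact_force: [0.2, 0.5, -0.2]
gripper_width: 11.6
at [ 509.9 -439.   145.7] t 10.85 j [ 0.9   0.52 -0.37  1.41  0.19  1.25  0.56] w 11.2 F [ 0.5 -0.3 -0.4]
ROW m [0.245  0.0914 0.0004] deg [-0.02  0.05  0.06]
```

View pics/w8.png

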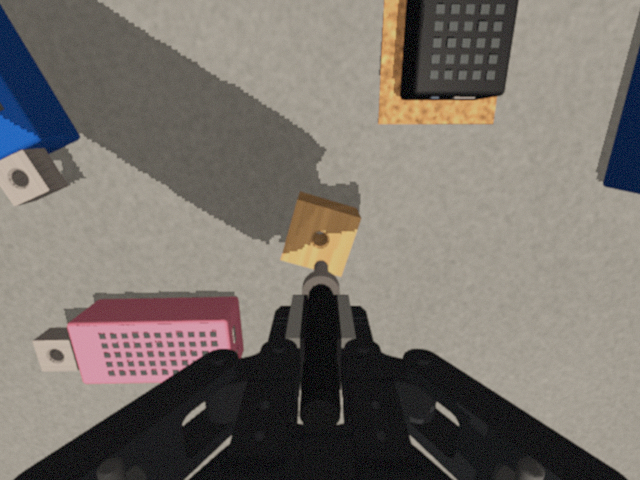

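```bash
python3 -m inch '[[0.025,0.009,0,0,0,0],[0.053,0.02,0,0,0,0],[0.082,0.03,0,0,0,0],[0.111,0.041,0,0,0,0],[0.14,0.052,0,0,0,0],[0.169,0.063,0,0,0,0],[0.198,0.074,0,0,0,0],[0.225,0.084,0,0,0,0],[0.24,0.09,0,0,0,0],[0.245,0.0915,0,0,0,0]]'
python3 -m inch '[[0,0,0.01,0,0,0],[0,0,0.02,0,0,0],[0,0,0.03,0,0,0],[0,0,0.03,0,0,0],[0,0,0.03,0,0,0],[0,0,0.03,0,0,0]]'
python3 - <<'E'
from h import *
s,W=snap("wrist","w9")
go(591.6,-190.7,115,2.15)
E
```

```text
t: 11.68
tcp_pos: [592.0, -186.0, 143.5]
ee_rot: [-0.002, 0.692, 0.722, -0.0]
contact_force: [1.1, 0.2, -0.1]
gripper_width: 11.3
t: 12.18
tcp_pos: [591.2, -191.2, 114.5]
ee_rot: [-0.001, 0.694, 0.72, -0.001]
contact_force: [0.6, -0.8, 0.1]
gripper_width: 11.4
at [ 591.5 -191.   114.8] t 12.23 j [ 0.6   0.45 -0.46  1.59  0.22  1.15  0.13] w 11.4 F [ 0.2  0.2 -0.4]
ROW m [ 0.0003  0.0001 -0.0002] deg [-0.07 -0.    0.02]
```

View pics/w9.png

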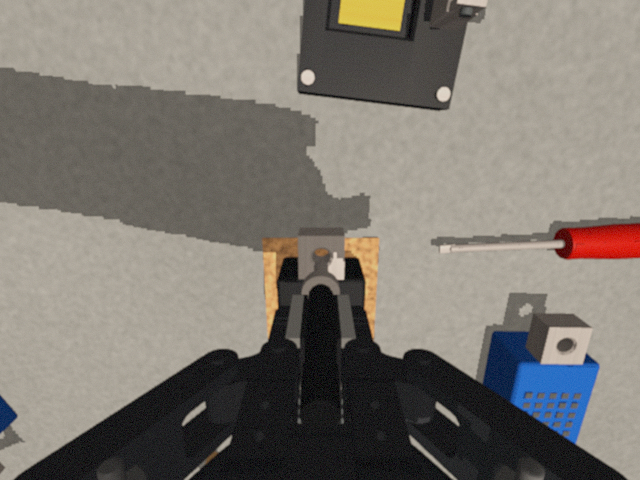

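```bash
python3 -m inch '[[0.0003,0,0.006,0,0,0],[0.0003,0,0.012,0,0,0],[0.0003,0,0.018,0,0,0],[0.0003,0,0.018,0,0,0]]'
python3 -m inch '[[0,0,0.005,0,0,0],[0,0,0.01,0,0,0],[0,0,0.01,0,0,0]]'
python3 - <<'E'
from h import *
s,W=snap("wrist","w10")
go(591.6,-190.7,75,2.15)
E
```

```text
t: 12.57
tcp_pos: [590.5, -189.9, 94.8]
ee_rot: [-0.002, 0.693, 0.721, -0.001]
contact_force: [-0.5, -0.8, -1.6]
gripper_width: 11.2
t: 12.82
tcp_pos: [590.8, -190.0, 85.3]
ee_rot: [-0.001, 0.693, 0.721, -0.001]
contact_force: [-1.1, -0.1, -0.5]
gripper_width: 11.5
at [ 591.  -190.    85.9] t 12.87 j [ 0.59  0.48 -0.46  1.61  0.23  1.1   0.11] w 11.5 F [-0.7 -0.6 -0.1]
ROW m [-0.0008  0.0006  0.0109] deg [-0.15 -0.03  0.06]
```

View pics/w10.png

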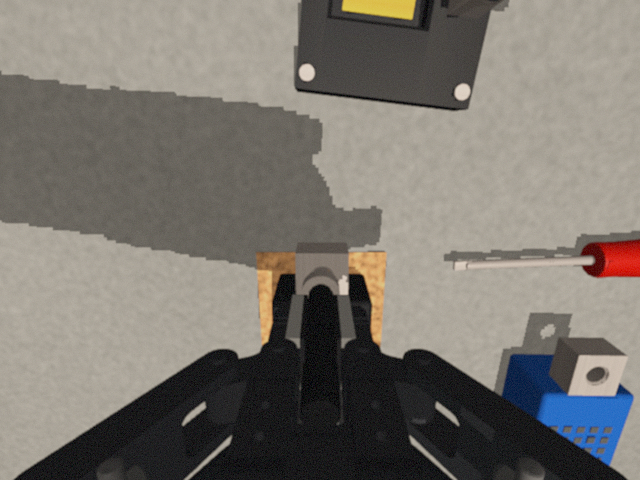

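Shank is in the hole without force. Lowering the rest.

```bash
python3 -m inch '[[-0.0004,0.0003,0.004,0,0,0],[-0.0004,0.0003,0.008,0,0,0],[-0.0004,0.0003,0.0105,0,0,0],[-0.0004,0.0003,0.0105,0,0,0]]'
python3 -m inch '[[0,0,0.0005,0,0,0],[0,0,0.001,0,0,0],[0,0,0.001,0,0,0]]'
```

```text
t: 13.2
tcp_pos: [591.2, -190.4, 75.2]
ee_rot: [-0.001, 0.693, 0.721, -0.001]
contact_force: [0.3, 0.5, -0.6]
gripper_width: 11.3
t: 13.45
tcp_pos: [591.7, -190.5, 75.1]
ee_rot: [-0.001, 0.693, 0.721, -0.001]
contact_force: [-0.8, -0.2, -0.8]
gripper_width: 11.4
```

```bash
python3 -m inch '[[0,0,0.0005,0,0,0],[0,0,0.001,0,0,0],[0,0,0.001,0,0,0],[0,0,0.001,0,0,0]]'
python3 -m inch '[[0,0,0.0005,0,0,0],[0,0,0.001,0,0,0],[0,0,0.001,0,0,0],[0,0,0.001,0,0,0]]'
```

```text
t: 13.78
tcp_pos: [591.9, -190.5, 74.8]
ee_rot: [-0.0, 0.693, 0.721, -0.0]
contact_force: [-1.9, 0.7, 5.5]
gripper_width: 11.1
t: 14.12
tcp_pos: [592.1, -190.6, 74.8]
ee_rot: [-0.0, 0.693, 0.721, -0.0]
contact_force: [-4.8, 1.4, 13.7]
gripper_width: 11.0
```

```bash
python3 -m inch '[[0,0,-0.0015,0,0,0],[0,0,-0.0015,0,0,0]]'
python3 -m inch '[[0,0,0,0,0,0],[0,0,0,0,0,0],[0,0,0,0,0,0],[0,0,0,0,0,0],[0,0,0,0,0,0],[0,0,0,0,0,0],[0,0,0,0,0,0]]' 0.06
python3 -m inch '[[0,0,-0.02,0,0,0],[0,0,-0.05,0,0,0],[0,0,-0.09,0,0,0],[0,0,-0.13,0,0,0],[0,0,-0.17,0,0,0],[0,0,-0.2,0,0,0],[0,0,-0.2,0,0,0],[0,0,-0.2,0,0,0]]'
python3 - <<'E'
from h import *
s,W=snap("wrist","w11"); s,W=snap("wrist","w11")
go(620,50,300,2.15)
P=W[(W[...,2]>47)&(W[...,2]<150)]; P=P[(abs(P[:,0]-591)<25)&(abs(P[:,1]+190)<25)]
for z in (45,60,80,100,120,130):
    q=P[(P[:,2]>=z)&(P[:,2]<z+8)]; print(z,len(q),q.mean(0).round(1) if len(q) else "")
print(P[:,2].max())
E
```

```text
t: 14.28
tcp_pos: [591.9, -190.5, 75.0]
ee_rot: [-0.0, 0.693, 0.721, -0.0]
contact_force: [0.0, -0.4, -0.6]
gripper_width: 11.7
t: 14.87
tcp_pos: [591.6, -190.5, 74.5]
ee_rot: [-0.001, 0.693, 0.721, -0.001]
contact_force: [0.1, 0.3, -0.1]
gripper_width: 60.0
t: 15.53
tcp_pos: [592.8, -190.6, 276.5]
ee_rot: [0.001, 0.693, 0.721, 0.0]
contact_force: [0.8, -0.1, -0.7]
gripper_width: 60.0
at [ 591.5 -190.5  273.4] t 15.63 j [ 0.6   0.35 -0.48  1.38  0.16  1.45  0.17] w 60.1 F [ 0.7 -0.2  0.4]
ROW m [ 0.2392  0.0376 -0.0266] deg [-0.18 -0.03  0.06]
45 63 [ 591.5 -187.3   51.3]
60 19 [ 591.6 -186.2   64.2]
80 22 [ 592.4 -186.2   84.1]
100 25 [ 591.9 -186.3  104.1]
120 35 [ 592.1 -186.3  124.1]
130 179 [ 592.  -190.5  134.8]
136.74681775606723
```

View pics/w11.png

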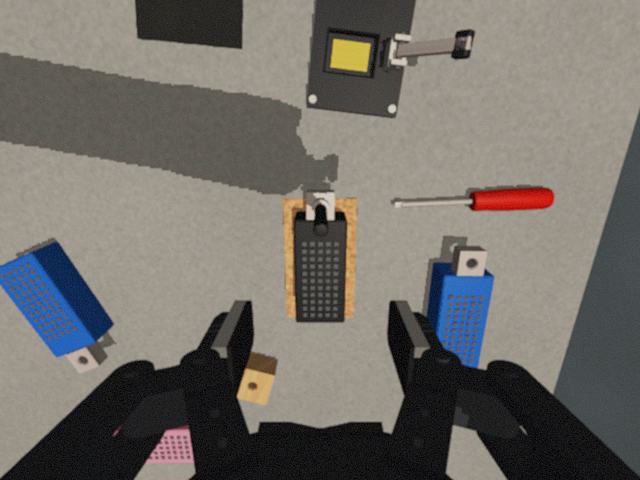

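Antenna seated upright (top at z≈134.8, expected 135). Next I survey the board and modules.

```bash
python3 -m inch '[[0.03,0,-0.01,0,0,0],[0.07,0,-0.02,0,0,0],[0.11,0,-0.03,0,0,0],[0.15,-0.01,-0.04,0,0,0],[0.19,-0.02,-0.05,0,0,0],[0.23,-0.03,-0.05,0,0,0],[0.26,-0.04,-0.05,0,0,0],[0.28,-0.045,-0.05,0,0,0],[0.28,-0.045,-0.05,0,0,0],[0.28,-0.045,-0.05,0,0,0]]' 0.085
python3 -m inch '[[0,0,0,0,0,0],[0,0,0,0,0,0],[0,0,0,0,0,0]]'
python3 - <<'E'
from h import *
s,W=snap("wrist","w12");np.save("pics/s12.npy",s,allow_pickle=True)
go(560,100,330,2.15)
E
```

```text
t: 16.47
tcp_pos: [535.6, 88.4, 323.4]
ee_rot: [-0.001, 0.692, 0.721, -0.001]
contact_force: [0.6, -0.7, -0.7]
gripper_width: 84.5
t: 16.72
tcp_pos: [536.6, 86.1, 324.1]
ee_rot: [-0.001, 0.694, 0.72, -0.001]
contact_force: [-0.3, 0.4, -0.2]
gripper_width: 85.0
at [536.5  86.4 324.2] t 16.77 j [ 0.33  0.17 -0.65  1.5   0.1   1.51 -0.28] w 85.1 F [ 0.5  0.2 -0.2]
ROW m [ 0.0128  0.0239 -0.0058] deg [-0.14 -0.01 -0.05]
```

View pics/w12.png

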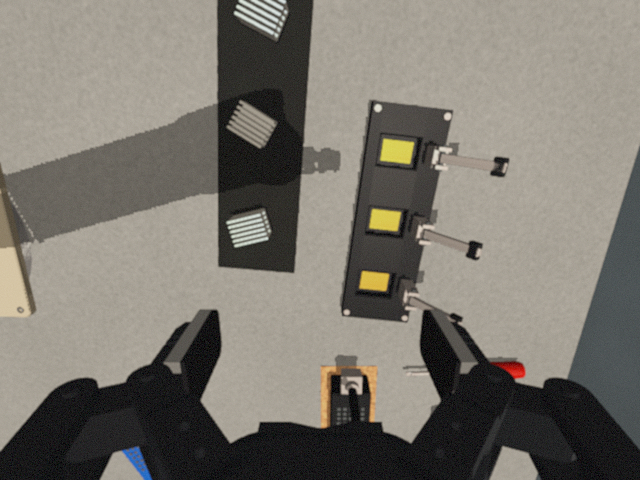

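The view shows three modules at (262,15), (252,124), (249,228), the board with three empty pockets (yellow floors at 398,151; 385,220; 375,282), and all levers open to the right. Fitting now.

```bash
cat > survey.py <<'E'
from h import *
import sys
s,W=snap("wrist",sys.argv[1]); img=s["img"]; h=cv2.cvtColor(img,cv2.COLOR_RGB2HSV)
y=(h[...,0]>20)&(h[...,0]<35)&(h[...,1]>120)&(W[...,2]<40)
n,l,st,c=cv2.connectedComponentsWithStats(y.astype(np.uint8))
for i in range(1,n):
    if st[i,4]>100: print("pocket",st[i,4],c[i].round(),rect(planepix(s,10)[l==i]))
m=(W[...,2]>36)&(W[...,2]<47)
n,l,st,c=cv2.connectedComponentsWithStats(cv2.morphologyEx(m.astype(np.uint8),cv2.MORPH_CLOSE,np.ones((5,5))))
for i in range(1,n):
    if st[i,4]>300: print("z42",st[i,4],c[i].round(),rect(W[(l==i)&m]),rect(planepix(s,42)[(l==i)&m]))
b=(W[...,2]>16)&(W[...,2]<27)&(img.max(-1)<90)&(W[...,0]>500)&(W[...,1]>-160)&(W[...,1]<260)
b=largest(b); print("board",b.sum(),rect(planepix(s,22)[b]))
E
python3 survey.py w13
python3 - <<'E'
from h import *
s=snapshot("wrist");W=cloud(s)
m=(W[...,2]>66)&(W[...,0]>600)&(W[...,1]>-120)&(W[...,1]<250)
n,l,st,c=cv2.connectedComponentsWithStats(m.astype(np.uint8))
for i in range(1,n):
    if st[i,4]>60:
        P=W[l==i]; t=P[P[:,0]>np.percentile(P[:,0],85)].mean(0); b=P[P[:,0]<np.percentile(P[:,0],15)].mean(0); print(c[i].round(),st[i,4],b.round(),t.round(),P.max(0).round())
E
```

```text
pocket 700 [396. 151.] (array([630.4, 142.8]), [np.float64(27.5), np.float64(39.8)], 175.34)
pocket 599 [384. 220.] (array([623.4,  52.6]), [np.float64(28.4), np.float64(40.2)], 175.98)
pocket 506 [373. 281.] (array([616.4, -37.2]), [np.float64(29.8), np.float64(39.8)], 175.96)
z42 1225 [261.  13.] (array([465.6, 284.5]), [np.float64(34.5), np.float64(44.6)], 156.01) (array([465.8, 283.8]), [np.float64(34.9), np.float64(45.5)], 156.32)
z42 1189 [250. 125.] (array([452.3, 167.6]), [np.float64(34.1), np.float64(44.0)], 150.59) (array([452.6, 167.6]), [np.float64(34.4), np.float64(44.4)], 150.64)
z42 943 [248. 230.] (array([445. ,  40.4]), [np.float64(34.5), np.float64(44.7)], 16.11) (array([445.5,  41. ]), [np.float64(35.2), np.float64(45.3)], 16.25)
z42 1261 [349. 401.] (array([ 592.7, -219.4]), [np.float64(59.4), np.float64(90.8)], 92.7) (array([ 592.7, -218.7]), [np.float64(59.4), np.float64(96.5)], 92.61)
z42 410 [137. 462.] (array([ 258.2, -356.7]), [np.float64(27.9), np.float64(69.9)], 105.48) (array([ 258.8, -361.3]), [np.float64(28.2), np.float64(69.3)], 109.37)
board 11442 (array([631.3,  52.4]), [np.float64(96.9), np.float64(288.1)], 85.64)
[481. 165.] 767 [680. 139.  71.] [721. 136. 107.] [725. 146. 110.]
[458. 246.] 655 [672.  49.  72.] [707.  48. 113.] [712.  57. 116.]
[423. 305.] 157 [661. -40.  68.] [679. -37.  84.] [684. -35.  87.]
[455. 318.] 120 [691. -38. 101.] [703. -37. 112.] [705. -33. 116.]
[598. 424.] 3191 [601. 102. 402.] [608. 102. 395.] [611. 104. 415.]
[563. 458.] 1037 [600.  86. 394.] [606.  83. 395.] [609.  94. 400.]
```

```bash
python3 - <<'E'
from h import *
go(445.3,40.7,150,62)
go(445.3,40.7,150,106.2)
E
```

```text
at [536.5  86.8 324.5] t 16.87 j [ 0.33  0.17 -0.65  1.49  0.1   1.51 -0.28] w 84.8 F [ 1.   0.5 -0.1]
ROW m [-0.0427 -0.0925  0.1746] deg [ -0.1   -0.07 -59.86]
at [536.5  86.8 324.5] t 16.87 j [ 0.33  0.17 -0.65  1.49  0.1   1.51 -0.28] w 84.8 F [ 1.   0.5 -0.1]
ROW m [-0.0427 -0.0925  0.1746] deg [-1.100e-01  7.000e-02  7.594e+01]
```

```bash
python3 -m inch '[[-0.004,-0.009,0.01,0,0,-6],[-0.008,-0.018,0.02,0,0,-12],[-0.012,-0.027,0.03,0,0,-18],[-0.016,-0.036,0.04,0,0,-24],[-0.02,-0.045,0.05,0,0,-30],[-0.024,-0.054,0.06,0,0,-36],[-0.03,-0.063,0.08,0,0,-42],[-0.034,-0.072,0.1,0,0,-48],[-0.038,-0.082,0.12,0,0,-54],[-0.0427,-0.0925,0.135,0,0,-60]]'
python3 -m inch '[[0,0,0,0,0,-7],[0,0,0,0,0,-14],[0,0,0,0,0,-21],[0,0,0,0,0,-28],[0,0,0,0,0,-35],[0,0,0,0,0,-42],[0,0,0,0,0,-44],[0,0,0,0,0,-44],[0,0,0,0,0,-44]]'
python3 survey.py w14; python3 -c "
from h import *
go(445.3,40.7,16,106.2)"
```

```text
t: 17.7
tcp_pos: [444.4, 40.9, 188.4]
ee_rot: [-0.001, 0.238, 0.971, -0.0]
contact_force: [-0.3, -1.0, 0.2]
gripper_width: 85.2
t: 18.45
tcp_pos: [445.3, 41.1, 189.9]
ee_rot: [-0.001, -0.14, 0.99, 0.0]
contact_force: [-1.5, -0.2, -0.0]
gripper_width: 85.1
pocket 711 [285. 371.] (array([624.8,  52.6]), [np.float64(28.5), np.float64(38.3)], 174.94)
pocket 656 [360. 394.] (array([631.7, 142.8]), [np.float64(27.5), np.float64(38.4)], 175.08)
z42 1949 [319. 224.] (array([444.7,  40.9]), [np.float64(34.0), np.float64(43.8)], 15.91) (array([444.1,  40.8]), [np.float64(34.0), np.float64(44.5)], 16.03)
z42 1879 [452. 269.] (array([452.2, 168.2]), [np.float64(35.4), np.float64(44.1)], 150.47) (array([451.4, 166.9]), [np.float64(37.9), np.float64(44.1)], 150.65)
z42 1913 [ 26. 295.] (array([ 584.5, -198.8]), [np.float64(50.4), np.float64(50.8)], 96.96) (array([ 586.5, -196.6]), [np.float64(53.0), np.float64(56.3)], 0.06)
z42 1760 [561. 313.] (array([465.5, 285.2]), [np.float64(37.1), np.float64(44.0)], 156.13) (array([464.3, 282.5]), [np.float64(40.9), np.float64(44.0)], 156.15)
board 10932 (array([631.4,  83. ]), [np.float64(100.3), np.float64(226.8)], 85.58)
at [445.3  41.2 189.8] t 18.5 j [ 0.48  0.   -0.67  1.93  0.    1.21  1.67] w 85.3 F [ 0.3  1.1 -0. ]
ROW m [-1.000e-04 -6.000e-04  1.738e-01] deg [ 0.03 -0.09 -0.11]
```

View pics/w14.png

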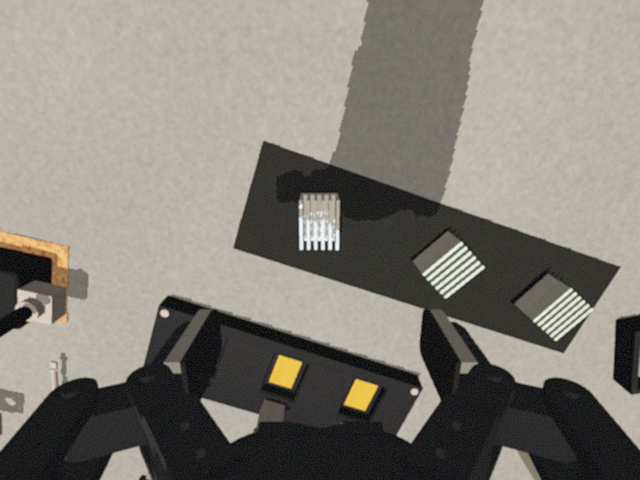

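```bash
python3 -m inch '[[0,-0.0005,0.03,0,0,0],[0,-0.0005,0.07,0,0,0],[0,-0.0005,0.11,0,0,0],[0,-0.0005,0.145,0,0,0],[0,-0.0005,0.165,0,0,0],[0,-0.0005,0.174,0,0,0],[0,-0.0005,0.174,0,0,0],[0,-0.0005,0.174,0,0,0]]'
python3 -m inch '[[0,0,0,0,0,0],[0,0,0,0,0,0],[0,0,0,0,0,0],[0,0,0,0,0,0],[0,0,0,0,0,0],[0,0,0,0,0,0],[0,0,0,0,0,0],[0,0,0,0,0,0],[0,0,0,0,0,0],[0,0,0,0,0,0]]' 0.02
python3 -m inch '[[0,0,-0.01,0,0,0],[0,0,-0.03,0,0,0],[0,0,-0.05,0,0,0],[0,0,-0.07,0,0,0],[0,0,-0.07,0,0,0]]'
python3 - <<'E'
from h import *
snap("wrist","w15"); go(616.4,-36.9,90,85.64)
E
```

```text
t: 19.17
tcp_pos: [445.7, 41.0, 16.6]
ee_rot: [-0.001, -0.141, 0.99, 0.0]
contact_force: [-0.3, -0.5, 0.4]
gripper_width: 85.0
t: 20.0
tcp_pos: [445.8, 40.8, 16.7]
ee_rot: [-0.0, -0.141, 0.99, -0.0]
contact_force: [-1.6, -0.3, 9.0]
gripper_width: 33.1
t: 20.42
tcp_pos: [447.3, 41.2, 89.8]
ee_rot: [0.002, -0.141, 0.99, -0.0]
contact_force: [0.8, -0.2, -1.3]
gripper_width: 33.0
at [446.6  40.9  88. ] t 20.47 j [ 0.46  0.14 -0.68  2.05  0.11  0.99  1.58] w 32.7 F [ 0.4 -0.5 -1. ]
ROW m [-0.1414 -0.1221 -0.0016] deg [-0.04  0.12 20.56]
```

View pics/w15.png

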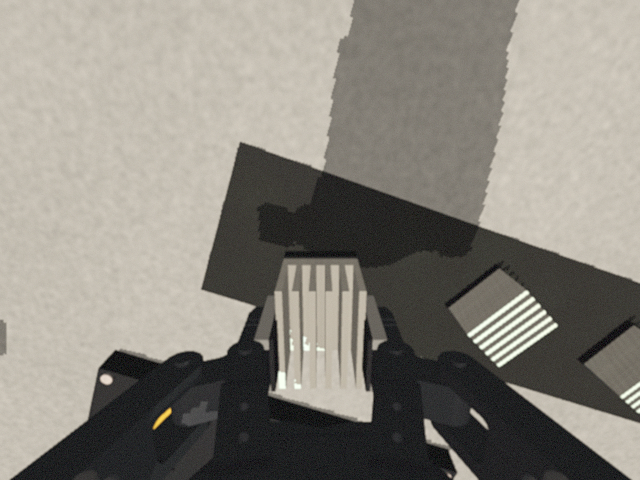

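```bash
cat > inhand.py <<'E'
from h import *
# module top in hand, in tool axes relative to TCP
import sys
s=snapshot("wrist");W=cloud(s);p,r,o=pose()
Q=(W-p)@r.as_matrix()
zt=float(sys.argv[1]) if len(sys.argv)>1 else -26
m=(abs(Q[...,2]-zt)<4)&(abs(Q[...,0])<40)&(abs(Q[...,1])<16)&(s["img"].min(-1)>60)
m=largest(cv2.morphologyEx(m.astype(np.uint8),cv2.MORPH_CLOSE,np.ones((5,5))))&m
q=Q[m]; print(m.sum(),"x",np.percentile(q[:,0],[0.3,5,50,95,99.7]).round(1),"y",np.percentile(q[:,1],[.5,99.5]).round(1),"z",np.median(q[:,2]).round(1))
E
python3 inhand.py
```

```text
789 x [-22.1 -19.1   2.4  21.5  22.4] y [-16.  -13.5] z -26.7
```

```bash
python3 -m inch '[[-0.014,-0.012,0,0,0,2],[-0.03,-0.026,0,0,0,5],[-0.048,-0.041,0,0,0,8],[-0.066,-0.056,0,0,0,11],[-0.084,-0.072,0,0,0,14],[-0.102,-0.087,0,0,0,17],[-0.12,-0.103,0,0,0,20],[-0.134,-0.115,0,0,0,20.6],[-0.1418,-0.122,0,0,0,20.6],[-0.1418,-0.122,0,0,0,20.6]]'
python3 -m inch '[[0,0,0,0,0,0],[0,0,0,0,0,0]]'
python3 - <<'E'
from h import *
snap("wrist","w16"); snap("scene","s16"); go(616.9,-36.9,50,85.64)
E
```

```text
t: 21.35
tcp_pos: [616.1, -38.0, 83.7]
ee_rot: [-0.002, 0.039, 0.999, 0.0]
contact_force: [-1.3, 0.3, -1.7]
gripper_width: 32.6
t: 21.52
tcp_pos: [614.3, -36.0, 84.7]
ee_rot: [-0.002, 0.038, 0.999, 0.0]
contact_force: [0.2, 0.3, -0.2]
gripper_width: 32.9
at [614.6 -36.1  85.3] t 21.62 j [ 0.39  0.48 -0.52  1.62  0.26  1.1   1.3 ] w 32.8 F [ 1.3  0.8 -1.7]
ROW m [-0.0024 -0.0006  0.0353] deg [-0.   -0.14  0.02]
```

View pics/w16.png

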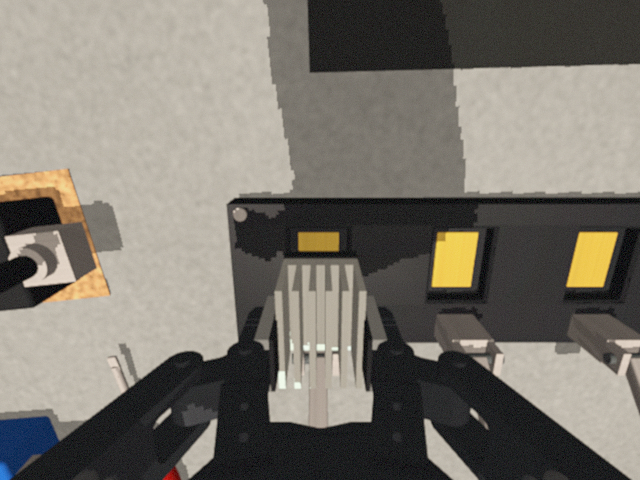

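View pics/s16.png

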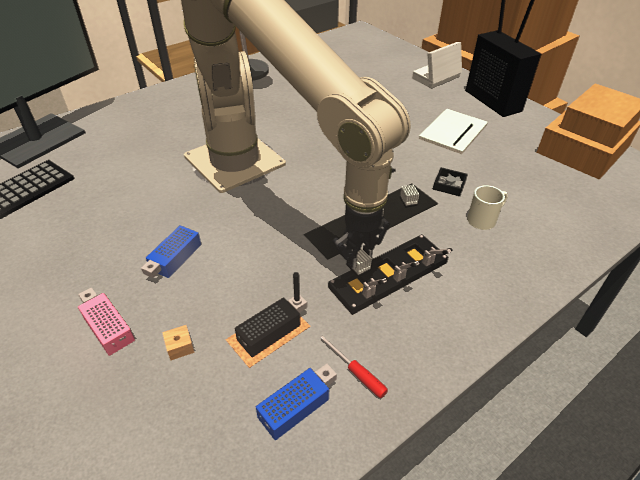

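```bash
python3 survey.py w17 | grep -E "pocket|board"; python3 -m inch '[[-0.0012,-0.0003,0.01,0,0,0],[-0.0024,-0.0006,0.025,0,0,0],[-0.0024,-0.0006,0.035,0,0,0],[-0.0024,-0.0006,0.035,0,0,0],[-0.0024,-0.0006,0.035,0,0,0]]'
python3 -c "
from h import *
go(616.9,-36.9,26,85.64)"
```

```text
pocket 737 [319. 241.] (array([604.1, -36. ]), [np.float64(13.1), np.float64(26.3)], 85.6)
pocket 2208 [454. 258.] (array([623.7,  53.3]), [np.float64(27.3), np.float64(38.5)], 175.6)
pocket 2064 [591. 258.] (array([630.7, 144.4]), [np.float64(25.5), np.float64(38.5)], 175.6)
board 34665 (array([630.1,  44.1]), [np.float64(97.0), np.float64(272.0)], 85.6)
t: 22.08
tcp_pos: [616.8, -37.5, 49.1]
ee_rot: [-0.002, 0.038, 0.999, 0.0]
contact_force: [-0.2, 0.7, -0.1]
gripper_width: 33.1
at [616.8 -37.5  49.1] t 22.08 j [ 0.38  0.53 -0.5   1.64  0.29  1.05  1.28] w 33.1 F [-0.2  0.7 -0.1]
ROW m [-0.0001  0.0006  0.0231] deg [ 0.01 -0.24 -0.02]
```

```bash
python3 -m inch '[[0,0.0007,0.006,0,-0.2,0],[0,0.0007,0.01,0,-0.2,0],[0,0.0007,0.014,0,-0.2,0],[0,0.0007,0.014,0,-0.2,0]]'
python3 -m inch '[[0,0,0.003,0,0,0],[0,0,0.006,0,0,0],[0,0,0.008,0,0,0],[0,0,0.008,0,0,0]]'
python3 -c "
from h import *
go(616.9,-36.9,26,85.64)"
```

```text
t: 22.42
tcp_pos: [617.3, -36.8, 35.7]
ee_rot: [0.0, 0.038, 0.999, -0.0]
contact_force: [-0.5, 0.0, -1.6]
gripper_width: 32.9
t: 22.75
tcp_pos: [617.5, -36.9, 28.0]
ee_rot: [0.001, 0.038, 0.999, -0.0]
contact_force: [-0.2, 0.4, -1.3]
gripper_width: 32.9
at [617.5 -36.9  28. ] t 22.75 j [ 0.37  0.55 -0.5   1.66  0.3   1.    1.27] w 32.9 F [-0.2  0.4 -1.3]
ROW m [ 0.0006 -0.0001  0.002 ] deg [-0.    0.07 -0.03]
```

```bash
python3 -m inch '[[0,0,0.001,0,0,0],[0,0,0.0018,0,0,0],[0,0,0.0018,0,0,0]]'
python3 -m inch '[[0,0,0,0,0,0],[0,0,0,0,0,0],[0,0,0,0,0,0],[0,0,0,0,0,0],[0,0,0,0,0,0]]' 0.06
python3 -m inch '[[0,0,-0.02,0,0,0],[0,0,-0.05,0,0,0],[0,0,-0.09,0,0,0],[0,0,-0.12,0,0,0],[0,0,-0.15,0,0,0],[0,0,-0.15,0,0,0],[0,0,-0.15,0,0,0]]'
python3 - <<'E'
from h import *
s,W=snap("wrist","w18"); go(616,-37,100)
P=W[(W[...,2]>35)&(W[...,2]<60)&(abs(W[...,0]-616)<26)&(abs(W[...,1]+37)<20)]
print(len(P),rect(P),np.percentile(P[:,2],[5,50,95]))
E
```

```text
t: 23.0
tcp_pos: [617.9, -36.8, 26.9]
ee_rot: [0.001, 0.038, 0.999, -0.0]
contact_force: [-0.1, 0.3, 0.3]
gripper_width: 33.3
t: 23.42
tcp_pos: [617.8, -36.8, 26.8]
ee_rot: [0.001, 0.038, 0.999, -0.0]
contact_force: [-0.1, -0.1, 0.7]
gripper_width: 60.3
t: 24.0
tcp_pos: [618.5, -36.7, 178.7]
ee_rot: [0.003, 0.038, 0.999, -0.0]
contact_force: [-0.3, -0.0, -0.3]
gripper_width: 60.0
at [617.6 -36.8 176.8] t 24.05 j [ 0.4   0.4  -0.54  1.53  0.21  1.27  1.33] w 60.1 F [-0.1 -0.6  0.3]
ROW m [ 0.0018 -0.0003  0.0768] deg [-0.01  0.14  0.  ]
1279 (array([617. , -35.7]), [np.float64(34.0), np.float64(44.3)], 175.57) [39.11768707 52.15781739 53.31283685]
```

View pics/w18.png

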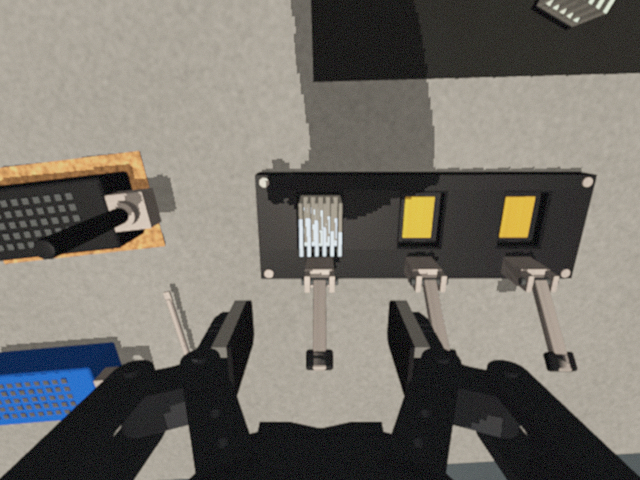

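Module 0 seated (top 52.2 mm, expected 52). Next I shut lever0: fingers closed, going in behind the lever.

```bash
python3 - <<'E'
from h import *
s=snapshot("wrist");W=cloud(s)
c=np.array([658.3,-40.]);e=np.array([.9971,-.076])
P=W[(W[...,2]>66)&(W[...,2]<150)]; u=(P[:,:2]-c)@e; v=(P[:,:2]-c)@np.array([.076,.9971])
k=(abs(v)<14)&(u>-5)&(u<90); print(k.sum()); 
for a in range(0,70,10):
    q=k&(u>=a)&(u<a+10)
    if q.sum(): print(a,P[q,2].mean().round(1),v[q].mean().round(1),v[q].min().round(1),v[q].max().round(1))
go(*(c+75*e),176,85.64)
E
```

```text
1414
0 71.4 0.4 -4.2 5.3
10 82.6 0.5 -4.2 5.2
20 95.2 0.3 -4.7 5.1
30 108.3 0.1 -9.6 9.9
40 113.7 0.5 -9.5 9.9
at [617.  -36.9 175.8] t 24.1 j [ 0.4   0.4  -0.54  1.53  0.21  1.27  1.33] w 60.1 F [ 0.   0.2 -0. ]
ROW m [-1.164e-01  1.000e-04 -1.000e-04] deg [-0.01  0.04 -0.03]
```

```bash
python3 -m inch '[[-0.02,0,0,0,0,0],[-0.045,0,0,0,0,0],[-0.07,0,0,0,0,0],[-0.095,0,0,0,0,0],[-0.11,0,0,0,0,0],[-0.1165,0,0,0,0,0],[-0.1165,0,0,0,0,0],[-0.1165,0,0,0,0,0]]' 0
python3 -m inch '[[0,0,0.02,0,0,0],[0,0,0.045,0,0,0],[0,0,0.065,0,0,0],[0,0,0.08,0,0,0],[0,0,0.08,0,0,0]]'
python3 - <<'E'
from h import *
snap("wrist","w19")
c=np.array([658.3,-40.]);e=np.array([.9971,-.076])
go(*(c+11*e),95,85.64)
E
```

```text
t: 24.77
tcp_pos: [732.9, -45.4, 175.7]
ee_rot: [-0.0, 0.038, 0.999, 0.0]
contact_force: [-0.0, 0.6, 0.2]
gripper_width: 0.2
t: 25.18
tcp_pos: [731.3, -45.9, 93.3]
ee_rot: [-0.002, 0.038, 0.999, -0.0]
contact_force: [-1.2, -0.1, -0.4]
gripper_width: -0.1
at [732.4 -45.9  95.6] t 25.23 j [ 0.3   0.71 -0.48  1.25  0.32  1.25  1.31] w 0.0 F [ 0.8 -0.3  0.4]
ROW m [0.0633 0.0002 0.0007] deg [-0.02 -0.06 -0.03]
```

View pics/w19.png

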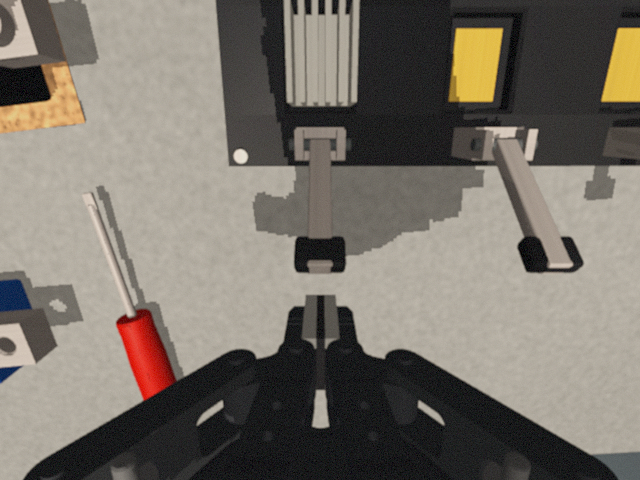

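```bash
python3 -m inch '[[0.01,0,0,0,0,0],[0.02,0,0,0,0,0],[0.03,0,-0.001,0,0,0],[0.04,0,-0.003,0,0,0],[0.05,0,-0.005,0,0,0],[0.06,0,-0.007,0,0,0],[0.07,0,-0.009,0,0,0],[0.08,0,-0.01,0,0,0],[0.089,0,-0.01,0,0,0],[0.089,0,-0.01,0,0,0]]'
python3 - <<'E'
from h import *
snap("wrist","w20")
c=np.array([658.3,-40.]);e=np.array([.9971,-.076])
go(*(c-34*e),90,85.64)
E
```

```text
t: 26.07
tcp_pos: [644.9, -38.8, 109.1]
ee_rot: [0.002, 0.038, 0.999, -0.0]
contact_force: [0.6, -0.1, 0.4]
gripper_width: 0.0
at [645.5 -38.9 108.8] t 26.12 j [ 0.38  0.52 -0.52  1.52  0.27  1.17  1.3 ] w 0.4 F [-0.6  0.4  0.2]
ROW m [ 0.0212 -0.0001  0.0187] deg [-0.03  0.25 -0.03]
```

View pics/w20.png

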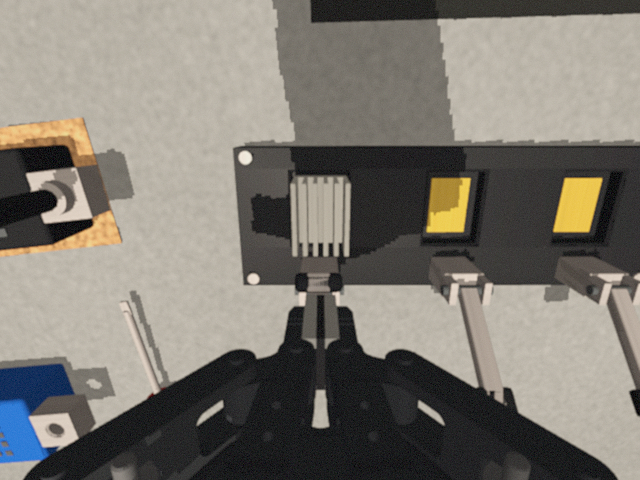

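```bash
python3 -m inch '[[0.007,0,0.004,0,0,0],[0.014,0,0.01,0,0,0],[0.021,0,0.018,0,0,0],[0.026,0,0.026,0,0,0],[0.031,0,0.034,0,0,0],[0.033,0,0.04,0,0,0],[0.034,0,0.044,0,0,0],[0.034,0,0.0445,0,0,0]]'
python3 - <<'E'
from h import *
snap("wrist","w21")
c=np.array([658.3,-40.]);e=np.array([.9971,-.076])
go(*(c-47*e),62,85.64)
E
```

```text
t: 26.78
tcp_pos: [610.8, -36.3, 62.1]
ee_rot: [0.0, 0.038, 0.999, -0.0]
contact_force: [-4.1, -0.6, 5.4]
gripper_width: -0.4
at [610.8 -36.3  62.1] t 26.83 j [ 0.39  0.5  -0.52  1.65  0.28  1.06  1.28] w -0.1 F [-3.1  0.8  5.2]
ROW m [-0.0006 -0.0001  0.0001] deg [-0.02  0.03 -0.03]
```

View pics/w21.png

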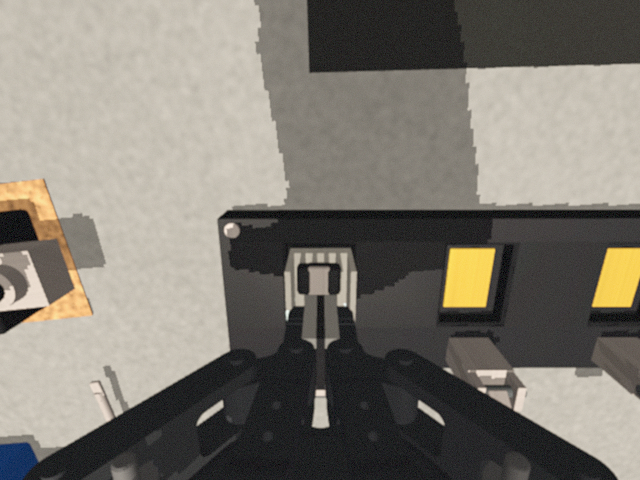

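```bash
python3 -m inch '[[0,0,0.001,0,0,0],[0,0,0.0015,0,0,0],[0,0,0.0015,0,0,0]]'
python3 -m inch '[[0,0,-0.02,0,0,0],[0,0,-0.05,0,0,0],[0,0,-0.09,0,0,0],[0,0,-0.12,0,0,0],[0,0,-0.15,0,0,0],[0,0,-0.15,0,0,0],[0,0,-0.15,0,0,0]]' 0.085
cat > lev.py <<'E'
from h import *
import sys
s,W=snap("wrist",sys.argv[1])
e=np.array([.9971,-.076]);f=np.array([.076,.9971])
for i in range(3):
    c=np.array([623.3,53.])+42*e+(i-1)*90*f
    P=W[(W[...,2]>53)&(W[...,2]<140)]; u=(P[:,:2]-c)@e; v=(P[:,:2]-c)@f
    k=(abs(v)<5)&(abs(u)>12)&(abs(u)<75)
    if k.sum()<10: print(i,"few"); continue
    A=np.arctan2(P[k,2]-58,-u[k]); print("lever",i,k.sum(),"ang",np.median(A).round(3),"z",np.percentile(P[k,2],[5,95]).round(1),"u",u[k].min().round(),u[k].max().round())
go(452.4,167.6,180,60.6)
E
python3 lev.py w22; python3 survey.py w23 | grep z42
```

```text
t: 27.08
tcp_pos: [610.9, -36.3, 61.8]
ee_rot: [0.0, 0.038, 0.999, -0.0]
contact_force: [-8.6, -0.9, 15.8]
gripper_width: 0.0
t: 27.67
tcp_pos: [611.9, -36.2, 212.3]
ee_rot: [0.002, 0.038, 0.999, -0.0]
contact_force: [-0.2, 0.6, -0.7]
gripper_width: 83.5
lever 0 714 ang 0.102 z [61.  63.6] u -70.0 -12.0
lever 1 219 ang 2.137 z [77.6 89.6] u 12.0 29.0
lever 2 823 ang 2.313 z [ 75.2 107.5] u 12.0 50.0
at [611.  -36.3 210.5] t 27.72 j [ 0.42  0.37 -0.55  1.5   0.2   1.32  1.34] w 84.8 F [-0.3 -0.1 -0. ]
ROW m [0.1739 0.1912 0.0301] deg [2.000e-02 1.100e-01 2.501e+01]
z42 1598 [562.  15.] (array([459.6, 163.9]), [np.float64(29.6), np.float64(35.5)], 61.59) (array([460. , 162.8]), [np.float64(31.1), np.float64(36.6)], 60.48)
z42 8489 [ 71. 217.] (array([ 593.9, -254. ]), [np.float64(60.2), np.float64(160.9)], 92.08) (array([ 593.7, -253.8]), [np.float64(60.6), np.float64(164.5)], 92.02)
z42 4791 [ 59. 374.] (array([ 764.6, -314.7]), [np.float64(60.3), np.float64(162.7)], 94.71) (array([ 766.1, -313.6]), [np.float64(64.9), np.float64(166.9)], 92.78)
```

View pics/w22.png

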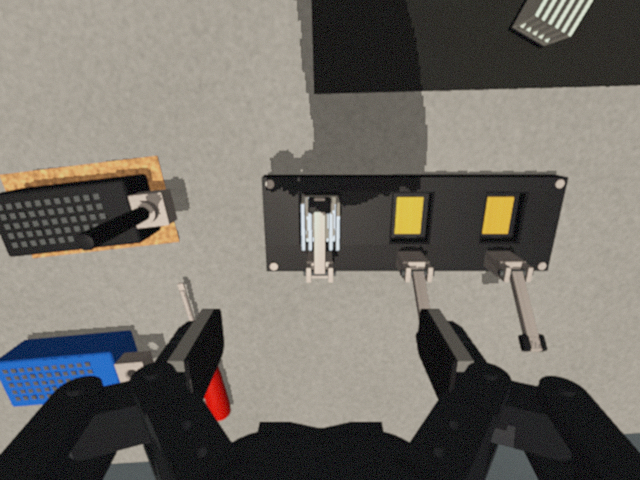

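Lever0 shut (bar top at z≈62 along its length). Next, the middle module.

```bash
python3 -m inch '[[0.017,0.019,0.003,0,0,2.5],[0.034,0.038,0.006,0,0,5],[0.051,0.057,0.009,0,0,7.5],[0.068,0.076,0.012,0,0,10],[0.087,0.096,0.015,0,0,12.5],[0.104,0.115,0.018,0,0,15],[0.122,0.134,0.021,0,0,17.5],[0.14,0.153,0.024,0,0,20],[0.157,0.172,0.027,0,0,22.5],[0.174,0.191,0.03,0,0,25]]'
python3 -m inch '[[0,0,0,0,0,0],[0,0,0,0,0,0],[0,0,0,0,0,0]]'
python3 survey.py w24;  python3 -c "
from h import *
go(452.4,167.6,16.5,60.6)"
```

```text
t: 28.6
tcp_pos: [450.5, 167.9, 178.8]
ee_rot: [-0.0, 0.255, 0.967, -0.0]
contact_force: [-0.2, 1.0, 0.5]
gripper_width: 84.9
t: 28.85
tcp_pos: [452.1, 166.7, 179.5]
ee_rot: [0.0, 0.254, 0.967, -0.0]
contact_force: [1.0, 0.2, -0.4]
gripper_width: 85.0
pocket 743 [382. 372.] (array([631.5, 142.4]), [np.float64(27.3), np.float64(38.1)], 175.25)
pocket 677 [306. 401.] (array([624.5,  52.3]), [np.float64(27.4), np.float64(38.6)], 175.6)
z42 2586 [457. 172.] (array([465.4, 284.7]), [np.float64(34.9), np.float64(44.3)], 156.07) (array([465. , 284.3]), [np.float64(35.8), np.float64(44.7)], 156.42)
z42 931 [310. 228.] (array([447.1, 159.8]), [np.float64(14.5), np.float64(43.8)], 150.23) (array([446.8, 159.9]), [np.float64(14.5), np.float64(44.1)], 150.46)
z42 930 [332. 227.] (array([456.7, 176.7]), [np.float64(14.5), np.float64(43.6)], 150.77) (array([456.3, 176.9]), [np.float64(14.4), np.float64(44.2)], 150.77)
z42 843 [609. 279.] (array([623.9, 365.9]), [np.float64(26.2), np.float64(70.7)], 140.99) (array([621.3, 363.7]), [np.float64(28.1), np.float64(71.1)], 142.19)
board 9279 (array([630.8,  76.2]), [np.float64(100.5), np.float64(242.1)], 85.71)
at [452.4 166.4 179.7] t 28.9 j [ 0.2   0.1  -0.68  1.87  0.07  1.19  0.56] w 85.0 F [ 0.  -0.4  0. ]
ROW m [0.0007 0.0011 0.1632] deg [-0.01  0.05 -0.04]
```

View pics/w24.png

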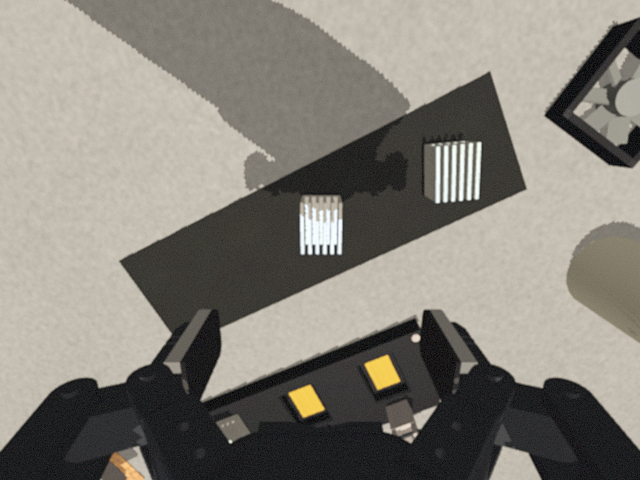

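```bash
python3 -m inch '[[0.0014,0.0014,0.03,0,0,0],[0.0014,0.0014,0.07,0,0,0],[0.0014,0.0014,0.11,0,0,0],[0.0014,0.0014,0.145,0,0,0],[0.0014,0.0014,0.158,0,0,0],[0.0014,0.0014,0.163,0,0,0],[0.0014,0.0014,0.163,0,0,0],[0.0014,0.0014,0.163,0,0,0]]'
python3 -m inch '[[0,0,0,0,0,0],[0,0,0,0,0,0],[0,0,0,0,0,0],[0,0,0,0,0,0],[0,0,0,0,0,0],[0,0,0,0,0,0],[0,0,0,0,0,0],[0,0,0,0,0,0],[0,0,0,0,0,0]]' 0.02
python3 -m inch '[[0,0,-0.01,0,0,0],[0,0,-0.03,0,0,0],[0,0,-0.05,0,0,0],[0,0,-0.07,0,0,0],[0,0,-0.07,0,0,0]]'
python3 - <<'E'
from h import *
snap("wrist","w25"); go(623.3,53,90,85.64)
E
python3 inhand.py
```

```text
t: 29.57
tcp_pos: [452.8, 169.2, 18.1]
ee_rot: [0.001, 0.254, 0.967, 0.0]
contact_force: [0.3, 0.4, -0.0]
gripper_width: 84.8
t: 30.32
tcp_pos: [452.6, 169.5, 18.2]
ee_rot: [0.002, 0.254, 0.967, 0.0]
contact_force: [-1.4, -0.8, 6.4]
gripper_width: 32.5
t: 30.73
tcp_pos: [453.7, 170.4, 91.5]
ee_rot: [0.003, 0.254, 0.967, 0.001]
contact_force: [1.5, 0.3, -0.3]
gripper_width: 32.7
at [453.  169.8  89.6] t 30.78 j [ 0.17  0.22 -0.68  1.96  0.17  1.01  0.47] w 33.0 F [ 0.4 -0.3 -1.5]
ROW m [-0.2057 -0.0182  0.0005] deg [  0.12   0.31 -25.04]
760 x [-22.5 -19.9   2.   20.7  21.6] y [-15.7 -12.9] z -25.4
```

View pics/w25.png

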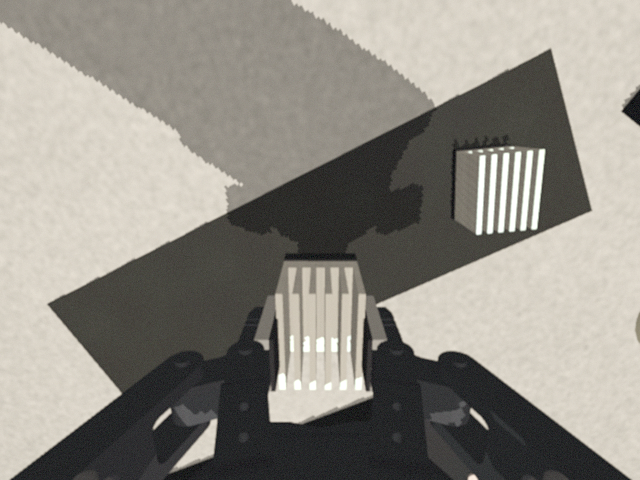

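```bash
python3 -m inch '[[-0.015,-0.001,0,0,0.3,-3],[-0.035,-0.003,0,0,0.3,-6],[-0.058,-0.005,0,0,0.3,-9],[-0.081,-0.007,0,0,0.3,-12],[-0.104,-0.009,0,0,0.3,-15],[-0.127,-0.011,0,0,0.3,-18],[-0.15,-0.013,0,0,0.3,-21],[-0.173,-0.015,0,0,0.3,-24],[-0.192,-0.017,0,0,0.3,-25],[-0.2057,-0.0182,0,0,0.3,-25]]'
python3 -m inch '[[0,0,0,0,0,0],[0,0,0,0,0,0],[0,0,0,0,0,0]]'
python3 survey.py w26 | grep -E "pocket|board"
python3 -c "
from h import *
go(623.5,53.2,50,85.64)"
```

```text
t: 31.67
tcp_pos: [622.5, 50.7, 86.0]
ee_rot: [-0.003, 0.038, 0.999, 0.0]
contact_force: [0.1, -0.8, -1.5]
gripper_width: 33.3
t: 31.92
tcp_pos: [621.0, 53.4, 86.8]
ee_rot: [-0.003, 0.038, 0.999, 0.001]
contact_force: [-0.9, 0.0, -1.4]
gripper_width: 32.9
pocket 827 [319. 242.] (array([611.9,  53.8]), [np.float64(15.3), np.float64(26.0)], 85.57)
pocket 2204 [453. 258.] (array([630.5, 143.1]), [np.float64(27.4), np.float64(38.7)], 175.56)
board 35961 (array([630.7,  52.4]), [np.float64(96.2), np.float64(288.9)], 85.58)
at [621.1  53.5  87.1] t 31.97 j [ 0.31  0.52 -0.61  1.6   0.32  1.13  1.12] w 32.9 F [ 0.3 -0.3 -2. ]
ROW m [-0.0026 -0.0002  0.0371] deg [ 0.07 -0.26  0.04]
```

View pics/w26.png

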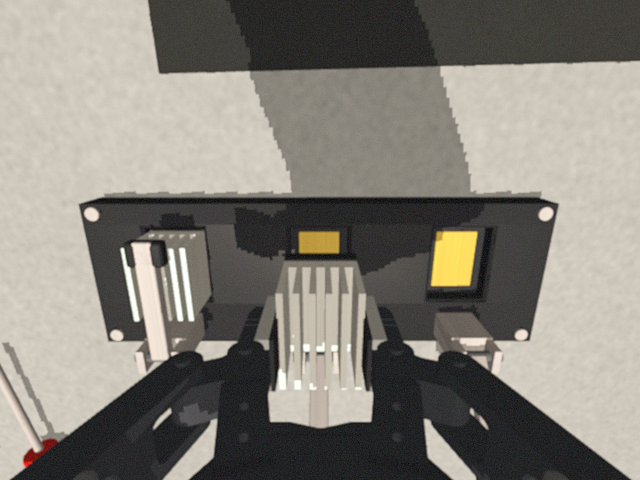

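```bash
python3 -m inch '[[-0.0012,-0.0002,0.01,0,-0.3,0],[-0.0026,-0.0002,0.025,0,-0.3,0],[-0.0026,-0.0002,0.035,0,-0.3,0],[-0.0026,-0.0002,0.035,0,-0.3,0],[-0.0026,-0.0002,0.035,0,-0.3,0]]'
python3 -c "
from h import *
go(623.5,53.1,28,85.64)"
```

```text
t: 32.38
tcp_pos: [623.6, 52.3, 51.3]
ee_rot: [-0.0, 0.038, 0.999, 0.0]
contact_force: [-0.7, -0.3, -0.4]
gripper_width: 33.1
at [623.6  52.3  51.3] t 32.38 j [ 0.3   0.56 -0.59  1.62  0.35  1.07  1.1 ] w 33.1 F [-0.7 -0.3 -0.4]
ROW m [0.0002 0.0008 0.0233] deg [ 0.05 -0.02 -0.01]
```

```bash
python3 -m inch '[[0,0.0006,0.006,0,0,0],[0,0.0006,0.01,0,0,0],[0,0.0006,0.014,0,0,0],[0,0.0006,0.014,0,0,0]]'
python3 -m inch '[[0,0,0.003,0,0,0],[0,0,0.006,0,0,0],[0,0,0.0085,0,0,0],[0,0,0.0085,0,0,0]]'
python3 -c "
from h import *
go(623.5,53.1,28,85.64)"
```

```text
t: 32.72
tcp_pos: [624.4, 53.0, 38.4]
ee_rot: [0.001, 0.038, 0.999, 0.001]
contact_force: [0.3, 0.1, -1.3]
gripper_width: 33.1
t: 33.05
tcp_pos: [624.4, 52.7, 29.4]
ee_rot: [0.001, 0.038, 0.999, 0.0]
contact_force: [0.1, -0.5, -1.1]
gripper_width: 33.0
at [624.4  52.7  29.4] t 33.05 j [ 0.29  0.59 -0.58  1.63  0.36  1.03  1.09] w 33.0 F [ 0.1 -0.5 -1.1]
ROW m [0.0009 0.0004 0.0014] deg [ 0.06  0.08 -0.03]
```

```bash
python3 -m inch '[[0.0004,0,0.001,0,0,0],[0.0004,0,0.0014,0,0,0],[0.0004,0,0.0014,0,0,0]]'
python3 -m inch '[[0,0,0,0,0,0],[0,0,0,0,0,0],[0,0,0,0,0,0],[0,0,0,0,0,0],[0,0,0,0,0,0]]' 0.06
python3 -m inch '[[0,0,-0.02,0,0,0],[0,0,-0.05,0,0,0],[0,0,-0.09,0,0,0],[0,0,-0.12,0,0,0],[0,0,-0.15,0,0,0],[0,0,-0.15,0,0,0],[0,0,-0.15,0,0,0]]'
python3 - <<'E'
from h import *
s,W=snap("wrist","w27")
P=W[(W[...,2]>35)&(W[...,2]<60)&(abs(W[...,0]-623.5)<26)&(abs(W[...,1]-53)<20)]
print(len(P),rect(P),np.percentile(P[:,2],[5,50,95]))
c=np.array([665.2,49.8]);e=np.array([.9971,-.076])
P=W[(W[...,2]>66)&(W[...,2]<150)]; u=(P[:,:2]-c)@e; v=(P[:,:2]-c)@np.array([.076,.9971])
k=(abs(v)<14)&(u>-5)&(u<90); print(k.sum()); 
for a in range(0,70,10):
    q=k&(u>=a)&(u<a+10)
    if q.sum(): print(a,P[q,2].mean().round(1),v[q].mean().round(1),v[q].min().round(1),v[q].max().round(1))
go(*(c+75*e),176,85.64)
E
```

```text
t: 33.3
tcp_pos: [624.4, 52.8, 28.8]
ee_rot: [0.001, 0.038, 0.999, 0.001]
contact_force: [-0.2, 0.3, -1.4]
gripper_width: 33.1
t: 33.72
tcp_pos: [624.4, 52.9, 28.9]
ee_rot: [0.001, 0.038, 0.999, 0.001]
contact_force: [-0.2, 1.0, -0.1]
gripper_width: 59.9
t: 34.3
tcp_pos: [624.9, 52.9, 180.8]
ee_rot: [0.003, 0.038, 0.999, 0.001]
contact_force: [-0.9, -0.1, -0.0]
gripper_width: 60.0
1259 (array([625.1,  53.6]), [np.float64(34.0), np.float64(44.6)], 175.13) [40.38475759 52.12589746 53.35034741]
1373
0 71.4 0.4 -4.1 12.1
10 82.8 0.0 -4.8 4.7
20 95.2 0.1 -4.7 5.2
30 108.1 0.2 -9.6 10.2
40 113.4 0.4 -9.4 10.1
at [624.1  52.7 179. ] t 34.35 j [ 0.33  0.44 -0.64  1.5   0.27  1.29  1.16] w 60.0 F [-0.2  0.6  0.1]
ROW m [-0.1162  0.0003  0.0033] deg [ 0.05  0.16 -0.04]
```

View pics/w27.png

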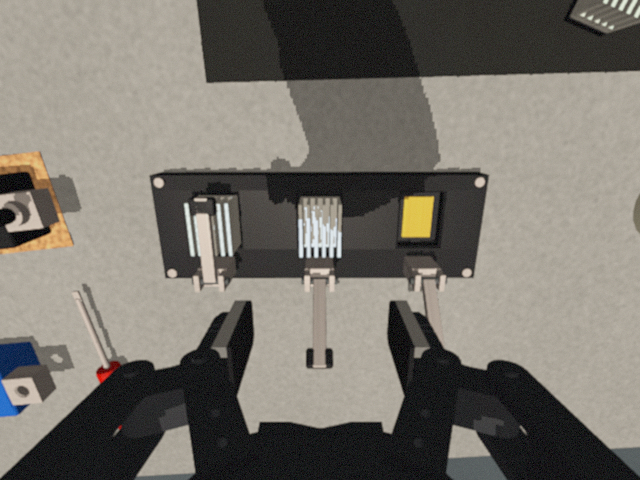

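Middle module seated (top 52.1). Shutting lever1 the same way.

```bash
python3 -m inch '[[-0.02,0,0,0,0,0],[-0.045,0,0,0,0,0],[-0.07,0,0,0,0,0],[-0.095,0,0,0,0,0],[-0.11,0,0,0,0,0],[-0.1165,0,0,0,0,0],[-0.1165,0,0,0,0,0],[-0.1165,0,0,0,0,0]]' 0
python3 -m inch '[[0,0,0.02,0,0,0],[0,0,0.045,0,0,0],[0,0,0.068,0,0,0],[0,0,0.083,0,0,0],[0,0,0.083,0,0,0],[0,0,0.083,0,0,0]]'
python3 - <<'E'
from h import *
c=np.array([665.2,49.8]);e=np.array([.9971,-.076])
go(*(c+11*e),95,85.64)
E
```

```text
t: 35.02
tcp_pos: [739.3, 44.2, 177.8]
ee_rot: [0.0, 0.038, 0.999, 0.001]
contact_force: [-0.3, 0.6, -0.8]
gripper_width: -0.2
t: 35.52
tcp_pos: [739.6, 43.9, 96.1]
ee_rot: [0.0, 0.038, 0.999, 0.0]
contact_force: [0.5, 0.2, 0.1]
gripper_width: 0.4
at [739.6  43.9  96.1] t 35.52 j [ 0.22  0.74 -0.56  1.23  0.38  1.28  1.16] w 0.4 F [0.5 0.2 0.1]
ROW m [0.0636 0.0002 0.001 ] deg [ 0.05  0.05 -0.02]
```

```bash
python3 -m inch '[[0.01,0,0,0,0,0],[0.02,0,0,0,0,0],[0.03,0,-0.001,0,0,0],[0.04,0,-0.003,0,0,0],[0.05,0,-0.005,0,0,0],[0.06,0,-0.007,0,0,0],[0.07,0,-0.009,0,0,0],[0.08,0,-0.01,0,0,0],[0.089,0,-0.01,0,0,0],[0.089,0,-0.01,0,0,0]]'
python3 - <<'E'
from h import *
c=np.array([665.2,49.8]);e=np.array([.9971,-.076])
go(*(c-34*e),90,85.64)
go(*(c-47*e),62.5,85.64)
E
```

```text
t: 36.35
tcp_pos: [651.5, 51.2, 108.5]
ee_rot: [0.003, 0.038, 0.999, 0.0]
contact_force: [-0.1, 0.3, -1.3]
gripper_width: 0.0
at [651.5  51.2 108.5] t 36.35 j [ 0.3   0.55 -0.61  1.5   0.33  1.19  1.13] w 0.0 F [-0.1  0.3 -1.3]
ROW m [ 0.0203 -0.0004  0.0184] deg [0.06 0.29 0.01]
at [651.5  51.2 108.5] t 36.35 j [ 0.3   0.55 -0.61  1.5   0.33  1.19  1.13] w 0.0 F [-0.1  0.3 -1.3]
ROW m [ 0.0334 -0.0004  0.0458] deg [0.06 0.29 0.01]
```

```bash
python3 -m inch '[[0.007,0,0.004,0,0,0],[0.014,0,0.01,0,0,0],[0.021,0,0.018,0,0,0],[0.026,0,0.026,0,0,0],[0.031,0,0.034,0,0,0],[0.033,0,0.04,0,0,0],[0.034,0,0.044,0,0,0],[0.034,0,0.0455,0,0,0]]'
python3 -m inch '[[0,0,0.0005,0,0,0],[0,0,0.001,0,0,0],[0,0,0.001,0,0,0]]'
```

```text
t: 37.02
tcp_pos: [617.6, 53.4, 61.5]
ee_rot: [0.001, 0.038, 0.999, 0.0]
contact_force: [-12.3, -2.8, 26.6]
gripper_width: 0.1
t: 37.27
tcp_pos: [617.6, 53.4, 61.6]
ee_rot: [0.001, 0.038, 0.999, -0.0]
contact_force: [-13.3, -2.1, 25.7]
gripper_width: 0.3
```

```bash
python3 -m inch '[[0,0,-0.02,0,0,0],[0,0,-0.05,0,0,0],[0,0,-0.09,0,0,0],[0,0,-0.12,0,0,0],[0,0,-0.15,0,0,0],[0,0,-0.15,0,0,0],[0,0,-0.15,0,0,0]]' 0.085
python3 lev.py w28; python3 survey.py w29 | grep z42; python3 -c "
from h import *
go(465.5,284.5,180,66.2)"
```

```text
t: 37.85
tcp_pos: [618.3, 53.4, 210.9]
ee_rot: [0.002, 0.038, 0.999, 0.001]
contact_force: [-0.9, 0.4, -1.0]
gripper_width: 83.6
lever 0 729 ang 0.1 z [60.8 63.4] u -70.0 -12.0
lever 1 716 ang 0.102 z [61.1 63.4] u -70.0 -12.0
lever 2 259 ang 2.263 z [74. 88.] u 12.0 37.0
at [617.5  53.2 209.1] t 37.9 j [ 0.34  0.41 -0.65  1.48  0.25  1.34  1.16] w 84.8 F [0.5 0.4 0.1]
ROW m [0.1734 0.1014 0.0288] deg [ 0.08  0.11 25.01]
z42 1968 [599.  19.] (array([471.4, 282.3]), [np.float64(32.6), np.float64(35.7)], 66.07) (array([472.1, 280.4]), [np.float64(33.8), np.float64(37.9)], 66.05)
z42 2701 [ 31. 215.] (array([ 598.7, -204.8]), [np.float64(63.7), np.float64(68.2)], 163.6) (array([ 592.2, -209.3]), [np.float64(60.4), np.float64(79.4)], 92.04)
z42 694 [235. 228.] (array([617.8, -25.1]), [np.float64(13.4), np.float64(44.2)], 175.55) (array([617.5, -25.2]), [np.float64(15.8), np.float64(45.8)], 175.35)
z42 2744 [ 28. 378.] (array([ 767. , -272.3]), [np.float64(60.4), np.float64(78.9)], 91.34) (array([ 774.7, -267.5]), [np.float64(70.1), np.float64(80.0)], 159.42)
at [617.   53.  208.1] t 37.95 j [ 0.34  0.41 -0.65  1.48  0.25  1.34  1.16] w 84.7 F [-0.2 -0.6 -0.4]
ROW m [0.1688 0.2192 0.0282] deg [5.00e-02 1.00e-02 1.94e+01]
```

View pics/w28.png

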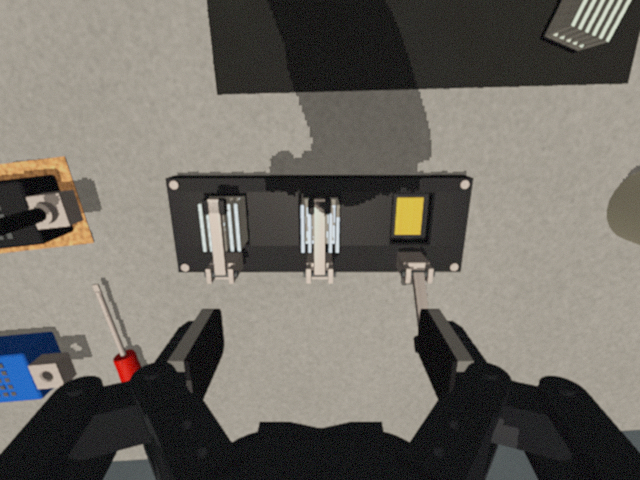

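```bash
python3 -m inch '[[0.017,0.022,0.003,0,0,2],[0.034,0.044,0.006,0,0,4],[0.051,0.066,0.009,0,0,6],[0.068,0.088,0.012,0,0,8],[0.085,0.11,0.015,0,0,10],[0.102,0.132,0.018,0,0,12],[0.119,0.154,0.021,0,0,14],[0.136,0.176,0.024,0,0,16],[0.153,0.199,0.027,0,0,18],[0.1688,0.2192,0.028,0,0,19.4]]'
python3 -m inch '[[0,0,0,0,0,0],[0,0,0,0,0,0],[0,0,0,0,0,0]]'
python3 survey.py w30;  python3 -c "
from h import *
go(465.4,284.6,16.5,66.1)"
```

```text
t: 38.78
tcp_pos: [464.0, 285.5, 179.3]
ee_rot: [-0.0, 0.207, 0.978, -0.0]
contact_force: [-0.7, 0.7, -2.0]
gripper_width: 85.1
t: 39.03
tcp_pos: [465.9, 283.8, 180.1]
ee_rot: [0.0, 0.206, 0.979, -0.0]
contact_force: [0.4, 0.6, -0.2]
gripper_width: 85.3
pocket 676 [263. 402.] (array([631.5, 141.9]), [np.float64(27.5), np.float64(38.4)], 175.81)
z42 2049 [320. 227.] (array([465.5, 284.8]), [np.float64(34.0), np.float64(44.9)], 155.94) (array([464.8, 285.2]), [np.float64(34.0), np.float64(45.0)], 156.15)
z42 405 [488. 319.] (array([609. , 395.3]), [np.float64(11.8), np.float64(53.6)], 73.89) (array([609. , 395.4]), [np.float64(17.3), np.float64(57.2)], 74.48)
board 4409 (array([630.9, 143.2]), [np.float64(90.2), np.float64(113.5)], 85.74)
at [466.3 283.5 180.3] t 39.08 j [ 0.02  0.28 -0.75  1.71  0.2   1.23  0.37] w 84.8 F [ 0.5 -0.5  0.4]
ROW m [0.0014 0.0006 0.1638] deg [0.02 0.05 0.05]
```

View pics/w30.png

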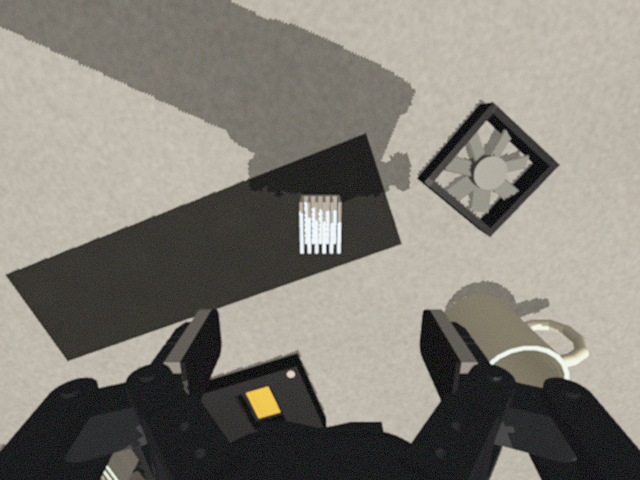

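```bash
python3 -m inch '[[0.0016,0.0006,0.03,0,0,0],[0.0016,0.0006,0.07,0,0,0],[0.0016,0.0006,0.11,0,0,0],[0.0016,0.0006,0.145,0,0,0],[0.0016,0.0006,0.158,0,0,0],[0.0016,0.0006,0.164,0,0,0],[0.0016,0.0006,0.164,0,0,0],[0.0016,0.0006,0.164,0,0,0]]'
python3 -m inch '[[0,0,0,0,0,0],[0,0,0,0,0,0],[0,0,0,0,0,0],[0,0,0,0,0,0],[0,0,0,0,0,0],[0,0,0,0,0,0],[0,0,0,0,0,0],[0,0,0,0,0,0],[0,0,0,0,0,0]]' 0.02
python3 -m inch '[[0,0,-0.01,0,0,0],[0,0,-0.03,0,0,0],[0,0,-0.05,0,0,0],[0,0,-0.07,0,0,0],[0,0,-0.07,0,0,0]]'
python3 - <<'E'
from h import *
snap("wrist","w31"); go(630.3,142.8,90,85.64)
E
python3 inhand.py
```

```text
t: 39.75
tcp_pos: [466.2, 286.5, 18.8]
ee_rot: [0.002, 0.206, 0.978, 0.001]
contact_force: [0.3, -0.0, -0.1]
gripper_width: 84.8
t: 40.5
tcp_pos: [465.6, 286.3, 18.1]
ee_rot: [0.001, 0.206, 0.979, 0.001]
contact_force: [0.0, -0.9, 6.7]
gripper_width: 33.1
t: 40.92
tcp_pos: [466.5, 287.4, 91.5]
ee_rot: [0.003, 0.206, 0.979, 0.002]
contact_force: [0.5, 1.1, -0.5]
gripper_width: 33.0
at [465.9 286.7  89.5] t 40.97 j [-0.02  0.38 -0.73  1.8   0.29  1.06  0.31] w 33.1 F [ 0.3  0.2 -1. ]
ROW m [-0.2085 -0.0654  0.    ] deg [  0.21   0.27 -19.43]
763 x [-22.6 -19.9   2.1  20.8  21.7] y [-15.6 -12.8] z -25.6
```

View pics/w31.png

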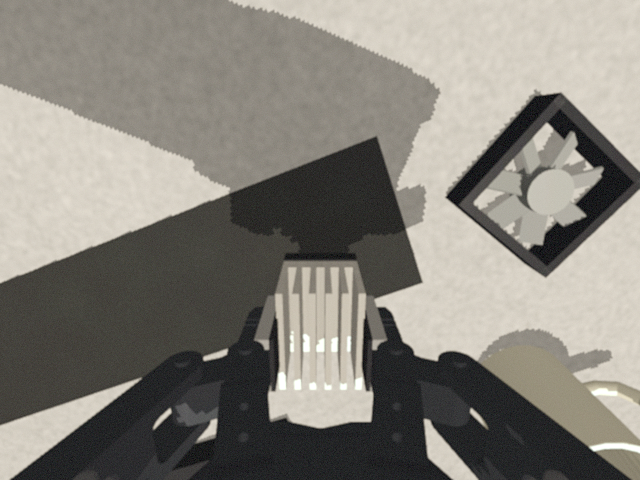

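```bash
python3 -m inch '[[-0.016,-0.005,0,0,0.3,-2],[-0.036,-0.011,0,0,0.3,-4],[-0.059,-0.018,0,0,0.3,-6],[-0.082,-0.026,0,0,0.3,-8],[-0.105,-0.033,0,0,0.3,-10],[-0.128,-0.04,0,0,0.3,-12],[-0.151,-0.047,0,0,0.3,-14],[-0.174,-0.054,0,0,0.3,-17],[-0.194,-0.061,0,0,0.3,-19.4],[-0.2085,-0.0654,0,0.2,0.3,-19.4]]'
python3 -m inch '[[0,0,0,0,0,0],[0,0,0,0,0,0],[0,0,0,0,0,0]]'
python3 survey.py w32 | grep -E "pocket|board"
python3 -c "
from h import *
go(630.6,142.8,50,85.64)"
```

```text
t: 41.85
tcp_pos: [629.9, 139.2, 85.6]
ee_rot: [-0.003, 0.038, 0.999, -0.001]
contact_force: [-0.1, 0.5, -1.3]
gripper_width: 32.6
t: 42.1
tcp_pos: [628.1, 142.9, 86.5]
ee_rot: [-0.003, 0.038, 0.999, -0.0]
contact_force: [-0.5, -0.0, -0.5]
gripper_width: 33.0
pocket 803 [319. 242.] (array([618.5, 143.9]), [np.float64(14.6), np.float64(27.1)], 85.63)
board 29046 (array([631.9,  71.1]), [np.float64(96.7), np.float64(252.5)], 85.62)
at [628.2 143.2  86.8] t 42.15 j [ 0.2   0.58 -0.67  1.53  0.38  1.17  0.95] w 33.0 F [-0.3  0.4 -1.9]
ROW m [-0.0027 -0.0002  0.0368] deg [-0.07 -0.29  0.06]
```

View pics/w32.png

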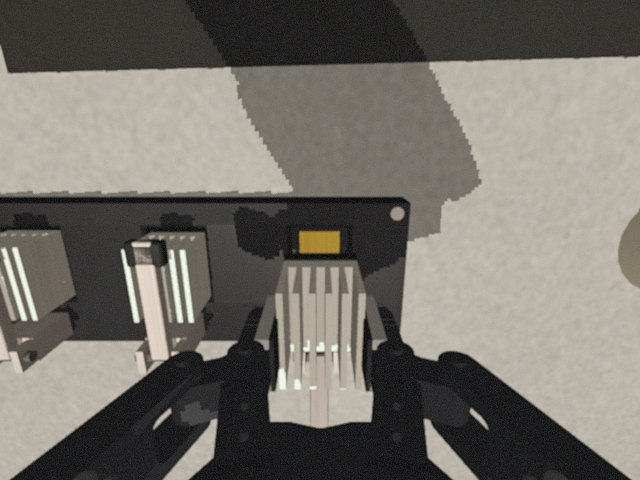

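```bash
python3 -m inch '[[-0.0012,0,0.01,0,-0.3,0],[-0.0028,0,0.025,0,-0.3,0],[-0.0028,0,0.035,0,-0.3,0],[-0.0028,0,0.035,0,-0.3,0],[-0.0028,0,0.035,0,-0.3,0]]'
python3 -c "
from h import *
go(630.8,142.9,28,85.64)"
```

```text
t: 42.57
tcp_pos: [631.1, 141.7, 51.0]
ee_rot: [-0.0, 0.038, 0.999, -0.001]
contact_force: [0.8, 0.3, -1.3]
gripper_width: 32.8
at [631.1 141.7  51. ] t 42.57 j [ 0.19  0.62 -0.65  1.55  0.41  1.11  0.93] w 32.8 F [ 0.8  0.3 -1.3]
ROW m [0.0003 0.0012 0.023 ] deg [-0.11 -0.05 -0.01]
```

```bash
python3 -m inch '[[0.0002,0.0011,0.006,0,0,0],[0.0002,0.0011,0.01,0,0,0],[0.0002,0.0011,0.014,0,0,0],[0.0002,0.0011,0.014,0,0,0]]'
python3 -m inch '[[0,0,0.003,0,0,0],[0,0,0.006,0,0,0],[0,0,0.0085,0,0,0],[0,0,0.0085,0,0,0]]'
python3 -c "
from h import *
go(630.8,142.9,28,85.64)"
```

```text
t: 42.9
tcp_pos: [632.1, 143.2, 39.7]
ee_rot: [0.001, 0.038, 0.999, -0.001]
contact_force: [-5.3, -0.9, 11.7]
gripper_width: 33.0
t: 43.23
tcp_pos: [632.6, 143.5, 36.1]
ee_rot: [0.002, 0.038, 0.999, -0.001]
contact_force: [-25.9, -8.2, 52.2]
gripper_width: 32.6
at [632.6 143.5  36.1] t 43.23 j [ 0.18  0.64 -0.65  1.56  0.43  1.08  0.92] w 32.6 F [-25.9  -8.2  52.2]
ROW m [ 0.0018 -0.0007  0.008 ] deg [-0.16  0.26 -0.03]
```

```bash
python3 -m inch '[[0,0,-0.006,0,0,0],[0,0,-0.012,0,0,0],[0,0,-0.014,0,0,0],[0,0,-0.014,0,0,0]]'
python3 -c "
from h import *
snap('wrist','w33')
go(630.6,142.7,38,85.64)"; python3 inhand.py
```

```text
t: 43.57
tcp_pos: [632.1, 142.9, 44.1]
ee_rot: [0.001, 0.038, 0.999, -0.001]
contact_force: [-0.3, -1.0, -1.6]
gripper_width: 33.1
at [631.8 142.8  43.6] t 43.62 j [ 0.18  0.63 -0.65  1.56  0.42  1.09  0.93] w 33.3 F [-0.2  0.6 -1.7]
ROW m [ 0.0012 -0.0002  0.0056] deg [-0.08  0.08 -0.04]
791 x [-20.5 -18.3   3.3  22.6  23.6] y [-16.  -13.4] z -26.2
```

View pics/w33.png

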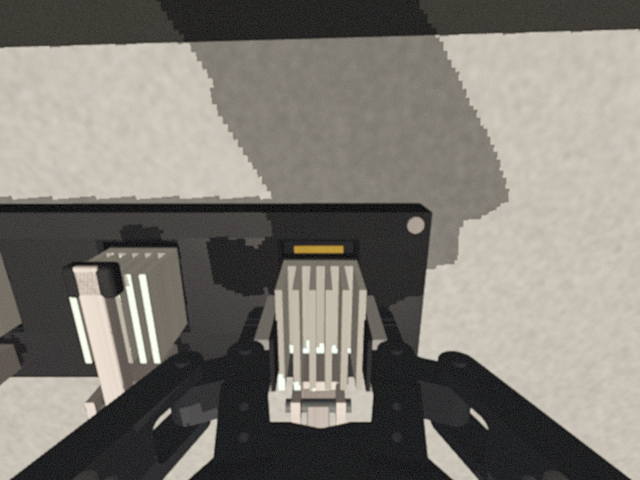

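```bash
python3 - <<'E'
from h import *
s=snapshot("wrist");W=cloud(s);p,r,o=pose()
Q=(W-p)@r.as_matrix()
m=(abs(Q[...,2]+26)<6)&(abs(Q[...,0])<26)&(abs(Q[...,1])<17)&(s["img"].min(-1)>60)
q=Q[m]; print(len(q))
for a in range(-24,26,6):
    k=(q[:,0]>=a)&(q[:,0]<a+6)&(q[:,2]<-22); print(a,k.sum(),np.median(q[k,2]).round(2) if k.sum() else "")
m2=abs(Q[...,0])<30
# full extents of module near top in tool x
k=q[:,2]<-23; print(np.percentile(q[k,0],[.5,99.5]),np.percentile(q[k,1],[.5,99.5]))
# base: black base edge toward camera
E
```

```text
4592
-24 245 -26.64
-18 516 -26.53
-12 538 -26.38
-6 555 -26.08
0 582 -25.94
6 590 -25.74
12 606 -25.55
18 708 -25.1
24 0 
[-20.72155485  23.46510975] [-16.04598793  16.90505894]
```

```bash
cat > mod.py <<'E'
from h import *
s=snapshot("wrist");W=cloud(s);p,r,o=pose()
Q=(W-p)@r.as_matrix()
m=(abs(Q[...,2]+26)<4)&(abs(Q[...,0])<27)&(abs(Q[...,1])<18)&(s["img"].min(-1)>60)
q=W[m]; e=np.array([.9971,-.076]); u=(q[:,:2]-p[:2])@e
A=np.c_[u,np.ones(len(u))]; 
k=np.ones(len(u),bool)
for _ in range(5):
    c=np.linalg.lstsq(A[k],q[k,2],rcond=None)[0]; k=abs(q[:,2]-A@c)<1
print("tilt deg (up toward +x)",np.degrees(np.arctan(c[0])).round(2),"top z",c[1].round(1),"rect",rect(q[k]),"u",np.percentile(u[k],[.5,99.5]).round(1),"tcp",p.round(1),o["contact_force"].round(1))
E
python3 mod.py
python3 -m inch '[[0,0,-0.004,0,1,0],[0,0,-0.006,0,1.7,0],[0,0,-0.006,0,1.7,0],[0,0,-0.006,0,1.7,0]]'
python3 mod.py
```

```text
tilt deg (up toward +x) 2.08 top z 69.1 rect (array([630.2, 143. ]), [np.float64(35.7), np.float64(45.1)], 175.61) u [-23.5  20.6] tcp [631.5 142.7  43.1] [-0.1  0.2 -1.9]
t: 44.1
tcp_pos: [632.0, 142.9, 49.6]
ee_rot: [-0.014, 0.038, 0.999, -0.0]
contact_force: [0.2, 0.9, -0.8]
gripper_width: 32.6
tilt deg (up toward +x) 0.36 top z 75.5 rect (array([631.4, 143. ]), [np.float64(35.6), np.float64(45.3)], 175.45) u [-22.6  21.7] tcp [631.8 142.9  49.5] [-0.5  0.4 -1.4]
```

```bash
python3 -m inch '[[0.0006,0,0.002,0,0.35,0],[0.0006,0,0.005,0,0.35,0],[0.0006,0,0.008,0,0.35,0],[0.0006,0,0.008,0,0.35,0]]'
python3 mod.py
python3 -m inch '[[0,0,0.002,0,0,0],[0,0,0.004,0,0,0],[0,0,0.005,0,0,0],[0,0,0.005,0,0,0]]'
python3 mod.py
```

```text
t: 44.48
tcp_pos: [630.5, 142.8, 40.9]
ee_rot: [-0.018, 0.038, 0.999, -0.0]
contact_force: [-0.5, -0.0, -1.0]
gripper_width: 33.1
tilt deg (up toward +x) 0.03 top z 66.8 rect (array([630.1, 142.8]), [np.float64(35.6), np.float64(45.4)], 175.4) u [-22.9  21.4] tcp [630.6 142.8  41.3] [ 0.3 -0.3 -1.8]
t: 44.87
tcp_pos: [630.7, 142.9, 36.6]
ee_rot: [-0.017, 0.038, 0.999, -0.0]
contact_force: [0.8, -1.0, -1.4]
gripper_width: 33.1
tilt deg (up toward +x) 0.01 top z 62.5 rect (array([630.2, 143. ]), [np.float64(35.5), np.float64(45.0)], 175.33) u [-22.7  21.4] tcp [630.8 142.9  36.8] [ 0.2  0.5 -0.5]
```

```bash
python3 -m inch '[[0,0,0.002,0,0,0],[0,0,0.004,0,0,0],[0,0,0.005,0,0,0],[0,0,0.005,0,0,0]]'
python3 -m inch '[[0,0,0.002,0,0,0],[0,0,0.004,0,0,0],[0,0,0.005,0,0,0],[0,0,0.005,0,0,0]]'
python3 mod.py
```

```text
t: 45.25
tcp_pos: [630.5, 142.9, 31.6]
ee_rot: [-0.017, 0.038, 0.999, -0.0]
contact_force: [-0.7, 0.5, -1.0]
gripper_width: 32.9
t: 45.58
tcp_pos: [630.4, 142.9, 26.6]
ee_rot: [-0.017, 0.038, 0.999, -0.0]
contact_force: [-0.0, 0.5, -0.3]
gripper_width: 33.0
tilt deg (up toward +x) 0.06 top z 52.6 rect (array([629.9, 143. ]), [np.float64(35.7), np.float64(45.3)], 175.42) u [-22.7  21.5] tcp [630.5 143.   26.8] [-0.5  0.  -1. ]
```

In the pocket. Release, lift, check.

```bash
python3 -m inch '[[0,0,0,0,0,0],[0,0,0,0,0,0],[0,0,0,0,0,0],[0,0,0,0,0,0],[0,0,0,0,0,0]]' 0.06
python3 -m inch '[[0,0,-0.02,0,0,0],[0,0,-0.05,0,0,0],[0,0,-0.09,0,0,0],[0,0,-0.12,0,-1,0],[0,0,-0.15,0,-2,0],[0,0,-0.15,0,-2,0],[0,0,-0.15,0,-2,0]]'
python3 - <<'E'
from h import *
s,W=snap("wrist","w34")
P=W[(W[...,2]>35)&(W[...,2]<60)&(abs(W[...,0]-630.5)<26)&(abs(W[...,1]-143)<20)]
print(len(P),rect(P),np.percentile(P[:,2],[5,50,95]))
c=np.array([672,139.6]);e=np.array([.9971,-.076])
P=W[(W[...,2]>66)&(W[...,2]<150)]; u=(P[:,:2]-c)@e; v=(P[:,:2]-c)@np.array([.076,.9971])
k=(abs(v)<14)&(u>-5)&(u<90); print(k.sum()); 
for a in range(0,70,10):
    q=k&(u>=a)&(u<a+10)
    if q.sum(): print(a,P[q,2].mean().round(1),v[q].mean().round(1),v[q].min().round(1),v[q].max().round(1))
go(*(c+78*e),176,85.64)
E
```

```text
t: 46.05
tcp_pos: [630.6, 142.9, 27.1]
ee_rot: [-0.017, 0.038, 0.999, -0.0]
contact_force: [-0.6, 1.4, -0.3]
gripper_width: 59.8
t: 46.63
tcp_pos: [636.5, 143.2, 179.0]
ee_rot: [0.002, 0.038, 0.999, -0.0]
contact_force: [-0.5, -0.5, -0.3]
gripper_width: 60.2
1340 (array([630.4, 143.8]), [np.float64(34.0), np.float64(44.6)], 175.25) [39.49674961 52.24184833 53.44943569]
1351
0 69.4 0.2 -4.2 4.6
10 77.5 0.2 -4.1 4.6
20 86.9 -0.1 -4.8 4.5
30 96.7 0.0 -9.0 9.6
40 104.9 0.0 -9.8 9.5
50 105.3 0.2 -8.9 9.5
at [635.7 142.7 177.1] t 46.68 j [ 0.21  0.51 -0.7   1.43  0.33  1.32  0.99] w 60.2 F [-0.7 -0.4 -0.6]
ROW m [-0.1144 -0.0003  0.0012] deg [-0.09  0.07 -0.03]
```

View pics/w34.png

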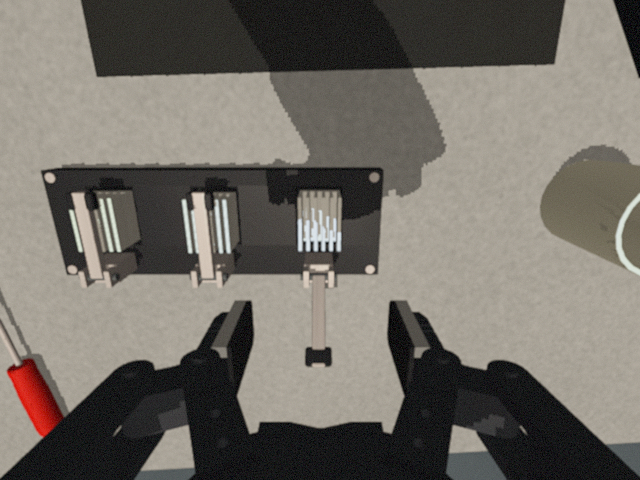

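```bash
python3 -m inch '[[-0.02,0,0,0,0,0],[-0.045,0,0,0,0,0],[-0.07,0,0,0,0,0],[-0.095,0,0,0,0,0],[-0.11,0,0,0,0,0],[-0.1185,0,0,0,0,0],[-0.1185,0,0,0,0,0],[-0.1185,0,0,0,0,0]]' 0
python3 -m inch '[[0,0,0.02,0,0,0],[0,0,0.045,0,0,0],[0,0,0.068,0,0,0],[0,0,0.085,0,0,0],[0,0,0.085,0,0,0],[0,0,0.085,0,0,0]]'
python3 - <<'E'
from h import *
c=np.array([672,139.6]);e=np.array([.9971,-.076])
go(*(c+11*e),92,85.64)
E
```

```text
t: 47.35
tcp_pos: [753.1, 133.8, 174.7]
ee_rot: [-0.001, 0.038, 0.999, -0.001]
contact_force: [-0.0, 0.9, 0.1]
gripper_width: 0.4
t: 47.85
tcp_pos: [752.7, 133.5, 91.2]
ee_rot: [-0.001, 0.038, 0.999, -0.001]
contact_force: [0.1, -0.5, 0.8]
gripper_width: -0.3
at [752.7 133.5  91.2] t 47.85 j [ 0.11  0.81 -0.61  1.14  0.45  1.32  1.03] w -0.3 F [ 0.1 -0.5  0.8]
ROW m [ 0.0699 -0.0001 -0.0007] deg [-0.12 -0.09 -0.  ]
```

```bash
python3 -m inch '[[0.011,0,0,0,0,0],[0.022,0,0,0,0,0],[0.033,0,-0.002,0,0,0],[0.044,0,-0.005,0,0,0],[0.055,0,-0.008,0,0,0],[0.065,0,-0.011,0,0,0],[0.075,0,-0.013,0,0,0],[0.085,0,-0.014,0,0,0],[0.095,0,-0.014,0,0,0],[0.095,0,-0.014,0,0,0]]'
python3 - <<'E'
from h import *
snap("wrist","w35")
c=np.array([672,139.6]);e=np.array([.9971,-.076])
go(*(c-34*e),90,85.64)
go(*(c-47*e),62.5,85.64)
E
```

```text
t: 48.68
tcp_pos: [658.6, 141.7, 108.3]
ee_rot: [0.002, 0.038, 0.999, -0.001]
contact_force: [-0.3, 0.0, -0.1]
gripper_width: 0.2
at [659.3 141.3 108. ] t 48.73 j [ 0.19  0.62 -0.67  1.43  0.39  1.23  0.97] w -0.0 F [ 0.3  0.4 -0.3]
ROW m [ 0.0213 -0.0007  0.018 ] deg [-0.07  0.18  0.01]
at [659.3 141.3 108. ] t 48.73 j [ 0.19  0.62 -0.67  1.43  0.39  1.23  0.97] w -0.0 F [ 0.3  0.4 -0.3]
ROW m [ 0.0344 -0.0007  0.0454] deg [-0.07  0.18  0.01]
```

View pics/w35.png

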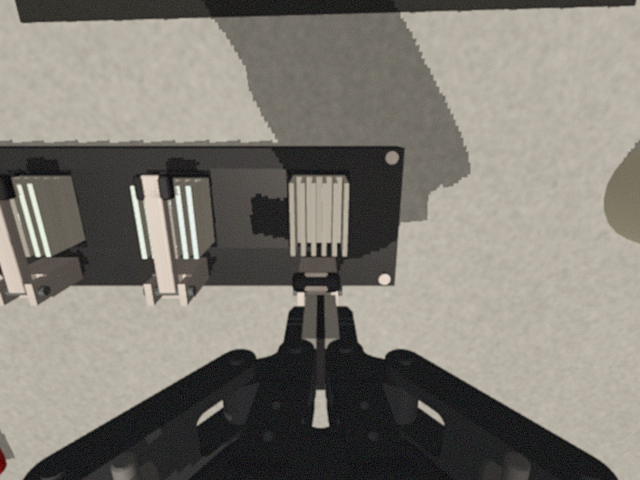

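```bash
python3 -m inch '[[0.007,0,0.004,0,0,0],[0.014,0,0.01,0,0,0],[0.021,0,0.018,0,0,0],[0.026,0,0.026,0,0,0],[0.031,0,0.034,0,0,0],[0.033,0,0.04,0,0,0],[0.034,0,0.0435,0,0,0],[0.034,0,0.0445,0,0,0]]'
python3 -m inch '[[0,0,0.0005,0,0,0],[0,0,0.0005,0,0,0]]'
```

```text
t: 49.4
tcp_pos: [624.9, 143.4, 61.8]
ee_rot: [-0.0, 0.038, 0.999, -0.001]
contact_force: [-7.0, -2.5, 16.4]
gripper_width: -0.3
t: 49.57
tcp_pos: [624.9, 143.4, 61.8]
ee_rot: [-0.0, 0.038, 0.999, -0.001]
contact_force: [-7.3, -2.7, 13.4]
gripper_width: -0.1
```

Shut. Retreat up and back, then do final checks over the board and the pc.

```bash
python3 -m inch '[[0,0,-0.02,0,0,0],[0,0,-0.06,0,0,0],[0,0,-0.1,0,0,0],[0,0,-0.14,0,0,0],[0,0,-0.18,0,0,0],[0,-0.03,-0.22,0,0,0],[0,-0.06,-0.24,0,0,0],[0,-0.1,-0.25,0,0,0],[0,-0.1,-0.25,0,0,0],[0,-0.1,-0.25,0,0,0]]' 0.04
python3 lev.py w36
python3 - <<'E'
from h import *
go(580,-150,310,85.64)
E
```

```text
t: 50.4
tcp_pos: [618.1, 40.6, 311.5]
ee_rot: [0.001, 0.041, 0.999, -0.001]
contact_force: [0.6, 0.5, -0.6]
gripper_width: 40.0
lever 0 423 ang 0.104 z [60.9 63.8] u -70.0 -12.0
lever 1 413 ang 0.103 z [60.9 63.6] u -70.0 -12.0
lever 2 483 ang 0.096 z [58.  63.6] u -70.0 -12.0
at [617.6  43.1 310.8] t 50.45 j [ 0.38  0.37 -0.71  1.32  0.24  1.54  1.19] w 40.1 F [ 0.2  0.8 -0.9]
ROW m [0.1745 0.1113 0.1305] deg [-0.08  0.04 24.88]
at [617.6  43.1 310.8] t 50.45 j [ 0.38  0.37 -0.71  1.32  0.24  1.54  1.19] w 40.1 F [ 0.2  0.8 -0.9]
ROW m [ 0.0222 -0.1954  0.001 ] deg [-0.09  0.02 -0.16]
```

View pics/w36.png

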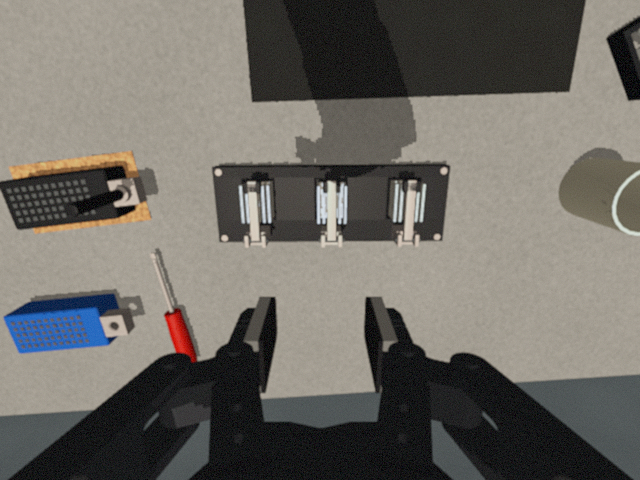

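```bash
python3 -m inch '[[0.003,-0.03,0,0,0,0],[0.006,-0.07,0,0,0,0],[0.01,-0.11,0,0,0,0],[0.014,-0.15,0,0,0,0],[0.018,-0.19,0,0,0,0],[0.022,-0.23,0,0,0,0],[0.022,-0.27,0,0,0,0],[0.022,-0.29,0,0,0,0],[0.022,-0.29,0,0,0,0],[0.022,-0.29,0,0,0,0]]'
python3 - <<'E'
from h import *
s,W=snap("wrist","w37"); snap("scene","s37"); img=s["img"]; h=cv2.cvtColor(img,cv2.COLOR_RGB2HSV)
near=(abs(W[...,0]-594)<70)&(abs(W[...,1]+260)<110)
c=near&(h[...,0]<20)&(h[...,1]>110)&(h[...,2]>60)&(W[...,2]<8); print("pad",c.sum(),rect(planepix(s,1)[c]))
m=near&(abs(W[...,2]-45)<4); m=largest(m); a=rect(planepix(s,45)[m]); print("pc+lug",a,np.median(W[m][:,2]))
t=np.radians(a[2]); print("pc centre",a[0]-15*np.array([np.cos(t),np.sin(t)]))
P=W[near&(W[...,2]>120)&(W[...,2]<145)]; print("ant top",len(P),P.mean(0).round(1))
go(0,0,0)
E
```

```text
t: 51.28
tcp_pos: [573.5, -243.0, 310.0]
ee_rot: [-0.0, 0.038, 0.999, 0.0]
contact_force: [-0.0, 1.7, -0.2]
gripper_width: 40.0
pad 2010 (array([ 593.7, -270.7]), [np.float64(89.5), np.float64(161.2)], 92.18)
pc+lug (array([ 593.5, -254.2]), [np.float64(60.1), np.float64(159.4)], 91.97) 45.41843636553989
pc centre [ 594.01564318 -269.19113445]
ant top 185 [ 590.7 -191.5  132.9]
at [ 574.1 -240.8  310.8] t 51.38 j [ 0.76  0.36 -0.59  1.31  0.2   1.53  1.69] w 40.5 F [ 0.2 -0.3  0.5]
ROW m [0.5901 0.1981 0.3108] deg [ 0.  0. -0.]
```

View pics/w37.png

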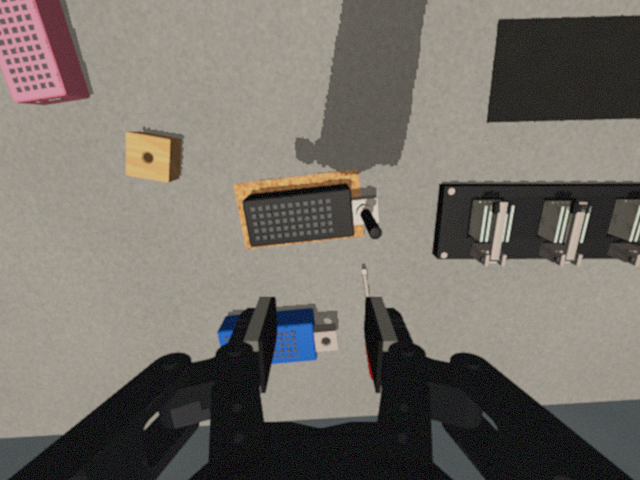

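View pics/s37.png

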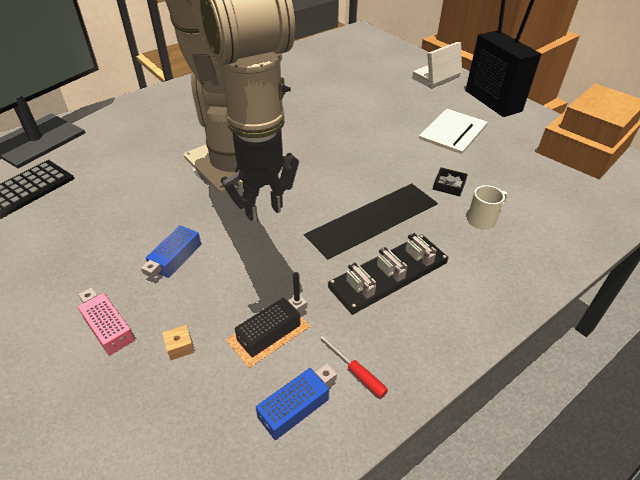

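```bash
python3 -c "
from station import *
print(close_job())"
```

```text
the job is handed in; nothing more can be done
None
```

The test station is set up as asked, and I handed the job in at about 51 s of the 208 s allowed.

- **Computer:** I slid it flat onto the cork pad. The last view put it about 0.3 mm (x) and 1.5 mm (y) off the pad's centre and about 0.2° off square.
- **Antenna:** After that I moved it into the lug. It is upright and down to its collar. Just after release its top measured 134.8 mm against the expected 135. The last, more distant view averaged 132.9 mm over points near the top, so I took that as a coarser reading.
- **Modules:** There were three on the desk. All are seated, with tops at 52.1–52.2 mm (expected 52). None appeared to have been knocked aside.
- **Levers:** All three are shut, with their bars' top faces at about 62 mm.

**Third module's first try failed:** it caught on the pocket's rim at about 52 N wrist force and tilted 2° in the grip. I raised it, levelled and recentred it, and it then went in without resistance.

I did not touch the mug, screwdriver, fan or look-alikes. At hand-in the arm was clear of everything.

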